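Take a bread roll from the rotating snack tray with tongs

ROBOT

A 6-joint arm with a two-finger parallel gripper is mounted at the origin on the work surface. World frame = base frame: x ahead of the robot, y to its left, z up, the work surface at z = 0. Lengths are in m, angles in rad, forces in N, time in s.
With the tool pointing down it reaches from about 0.25 to 0.775 m from the base axis. Payload 4 kg.
Tool frame: the origin (TCP) lies on the front face of the gripper's body, between the roots of the fingers; the fingertips stand 73 mm ahead of it and the grasp point (between the pads) lies 54 mm ahead of it; z points along the fingers, y is the direction in which the jaws open and shut (so a half turn about z gives the same grasp; the last joint's range is limited). The gripper opens to 85 mm and grips with 20 to 120 N. Pads are 22 mm wide; open, the fingers measure 114 mm over their backs; the gripper's body (76 mm by 85 mm) begins 54 mm behind the grasp point. The pads swing forward as they close: fully open they stand 13 mm farther back than shut.
Start: joints at [1.085, 0.087, 1.371, -0, 1.684, -0.103], TCP at [0.205, 0.51, 0.304] pointing down, gripper open.
Joint ranges: [-3.1, 3.1], [-0.76, 2.03], [0.27, 2.55], [-1.08, 4.22], [0.17, 2.65], [-2.57, 2.57]. Speed limits (rad/s): [2.79, 2.79, 3.14, 3.14, 3.14, 3.14].

INTERFACE

Orientations are given as a 3x3 rotation matrix whose columns are the frame's x, y, z axes.
In Python, from plant import env gives the robot as it stands.
- The arm moves only by the tool step_arm, never from a script. Its argument "moves" is text: rows parted by semicolons, each of 5 numbers parted by spaces: the shift along the tool's x, y, z in m, then the turn about the tool's z in degrees, then the finger opening in m, from 0 to 0.0854. A call has exactly 5 rows; each row shifts and turns the pose as measured when the row begins, along the tool's axes as they then stand; what a row does not reach is not made up. A row lasts 1/12 s, in which the tool goes at most 41.7 mm and 7.16 degrees, less where a joint would pass 70% of its speed; a pose out of reach is approached as far as the arm can. A call is refused whole if a number of a shift passes 0.0417 or a number of a turn 7.16, either way. A call with a gripper value outside its range is refused whole. The fingers move at their own pace and stop on an object; "force" is the grip in N (left out, the last holds). Time passes only in rows, so rows that do not move let the fingers close, or fill a call up. It gives the time, the measured TCP pose, the force and the opening at its end, in the units of the state.
- env.get_state(): the state, without advancing time (a new reading comes with each control period).
- env.camera(name): name is "scene" or "side" or "wrist"; returns a dict with "frame" (400x640x3 uint8, red, green, blue), "fx", "fy", "cx", "cy" (pixels), "k1" (the pictures are not rectified: a ray, as slopes to the right and down, at radius r is drawn at 1 + k1 r^2 times it, then the intrinsics apply), "camera_from_world" (4x4, takes a point from world to camera coordinates); the wrist camera has in their place "hand_eye" (4x4, takes a point from camera to tool coordinates, whose origin is the TCP and whose axes are the flange's). Camera axes: x right, y down, z forward; pixel columns grow to the right and rows downward; lengths in m; the calibration is good to about 2 mm. A picture is of the moment at which its call begins: read the wrist's pose just before it. There is no depth.
- env.job_done(): hands the job in, once; it reports no verdict.
The state is a dict: "clock": time; "joint_positions": joint angles; "qd": joint speeds; "effort": joint torques, N m; "position": TCP position; "eef_rot": TCP orientation; "wrist_force": force on the tool from outside, world axes, zero at the start; "ft_torque": the same for the moment, N m; "grip_width": finger opening in m.
Only numpy, scipy, OpenCV 4.12 (cv2) and the standard library are available. Lean on these libraries where they do the work, as an engineer would, in place of code of your own. Each camera call takes 0.05 s, during which the arm holds its last target.

TASK

Turn the covered snack tray by one click, whichever way brings the bread roll to the notch in the clear cover, and leave it clicked in place. Then take the roll out between the tips of the tongs, never touching it with the robot's own fingers, and finish while still holding it up in the tongs, still, a hand's breadth above the tray. Leave the muffin and biscuit on the tray and everything else where it is.

Things in the scene. Friction and masses are not known exactly. Their poses are not given: they have to be found in the camera images.
- tray (a joint): angle of the round white tray (216 mm across) in its stand, rad, positive anticlockwise from above, 0 at the start. Click stops at -1.047, 0 and +1.047 (60 degrees apart), end stops at +-1.17. Let go within 0.3 rad of a stop, it springs into it; turning takes up to 0.1 N m. Food on it is carried round.
- knob_grip (a point): centre of the bar knob on the tray's axis that turns it, 103 mm above the crate top: an upright grey bar 50 mm long, 14 mm thick, its sides from 84 to 120 mm up. Turns with the tray: x axis along the bar, which points at the notch at tray angle 0. The clear cover's top lies below it, at 75 mm.
- opening (a point): point on the tray's floor (22 mm above the crate top) in the middle of the cover's notch, where a pocket stands ready, empty at the start; 75 mm from the tray's axis. Fixed to the stand: x points from the notch to the tray's axis (roughly away from the robot), y left. The notch is 102 mm wide along y and open to the front and above.
- roll_center (a point): centre, half-way up, of the bread roll: round, 36 mm across with upright sides and domed top, 36 mm tall, 30 g; stands on the tray in the pocket next to the notch on the left or on the right.
- roll: the same bread roll; origin under its centre.
- muffin: muffin in a tapered paper cup, 54 mm across, 40 mm tall, in the pocket on the other side of the notch; origin under its centre.
- biscuit: flat round biscuit, 44 mm across, 10 mm thick, in the pocket farthest from the notch; origin under its centre.
- stand: fixed 230 mm square stand; origin under the tray's axis, axes as opening. Flat clear cover 72 to 75 mm up, with a notch in its front (-x) side from the edge to 20 mm short of the axis. Six pockets on the tray, 75 mm from the axis, 60 degrees apart, parted by ridges 3 mm tall.
- tongs_grip (a point): grip point of the steel spring tongs, midway between the arms, 11 mm above the underside; x from hinge to tips, y left, z up. They lie with arms on edge: grip from above across y, squeeze to close. Outside width here 53 mm when free; at 49 mm the tip gap is 55 mm, at 40 mm it is 36 mm. The spring pushes out with about 5 N. 85 g, balanced near here.
- tongs_tip (a point): midpoint between the tip pads, 98 mm before the grip point (the hinge is 90 mm behind that), same axes as tongs_grip. Pads 34 mm long, 22 mm tall, 4 mm thick; gap 64 mm when free.
- tong_left: left arm of the tongs, a steel strip 22 mm tall and 3 mm thick, flat from 30 mm behind to 115 mm before the grip point; origin on its underside at the hinge.
- tong_right: right arm of the tongs, like the left one; origin on its underside at the hinge.
- bottle: pump-top dispenser bottle, pale plastic, 64 mm wide, 178 mm tall; origin under its centre. Leave alone.
- mug: steel travel mug with a black lever lid, 82 mm wide, 158 mm tall; origin under its centre. Leave alone.
- dish: grey ceramic ring dish, 96 mm wide, 24 mm tall; origin under its centre. Leave alone.
- brush: wooden nail brush, 90 x 38 x 26 mm; origin under its centre, x along its length. Leave alone.
- pen: blue plastic pen, 125 mm long, 8 mm thick; origin under its centre, x along its length. Leave alone.
Mind the look-alikes: they are no part of the job. Of the things shaped like the part that bears tongs_grip, the bare steel one is meant.

How it is judged:
By the outcome, as a careful person would: the job done as asked, in the order asked, and still so for the second after the job is handed in, while the arm keeps its last pose, push and grip.
It also fails if it takes over 58 s, if anything falls off the work surface, if the arm or the gripper's body presses on something with over 40 N, if the wrist force passes 120 N, or if a joint passes its speed limit or range.

## Working session

There is one attempt and no reset: what is moved stays moved. The work goes in short steps, Python scripts to look and compute and a tool call to move; the robot and the scene stay as the last step left them, time stands still between calls to the robot, and variables do not carry over. Pictures are saved under pics/ and viewed, and the job is handed in when it is done.

Besides the shell and the picture viewer there is one more tool, called by a JSON object that holds its "api" and its "payload". step_arm: Moves the arm, as the interface text tells. Its arguments: {"type":"object","properties":{"moves":{"type":"string"},"force":{"type":"number"}},"required":["moves"]}

```bash
mkdir -p pics; ls
cat > h.py <<'E'
import numpy as np,cv2
from plant import env
def snap(n,tag):
    s=env.get_state(); c=env.camera(n); cv2.imwrite(f'pics/{tag}.png',c['frame'][:,:,::-1])
    import pickle; pickle.dump((s,c),open(f'pics/{tag}.pkl','wb')); return s,c
def load(tag):
    import pickle; return pickle.load(open(f'pics/{tag}.pkl','rb'))
def T(s,c):
    if 'camera_from_world' in c: return np.linalg.inv(np.array(c['camera_from_world']))
    W=np.eye(4);W[:3,:3]=s['eef_rot'];W[:3,3]=s['position'];return W@np.array(c['hand_eye'])
def ray(tag,u,v):
    s,c=load(tag); K=np.array([[c['fx'],0,c['cx']],[0,c['fy'],c['cy']],[0,0,1.]])
    p=cv2.undistortPoints(np.array([[[u,v]]],float),K,np.array([c['k1'],0,0,0.]))
    # k1 model: distort = r*(1+k1 r^2) same as opencv
    M=T(s,c); d=M[:3,:3]@np.array([*p[0,0],1]); return M[:3,3],d
def atz(tag,u,v,z):
    o,d=ray(tag,u,v); return o+d*(z-o[2])/d[2]
def tri(obs):
    A=np.zeros((3,3));b=np.zeros(3)
    for t,u,v in obs:
        o,d=ray(t,u,v);d/=np.linalg.norm(d);P=np.eye(3)-np.outer(d,d);A+=P;b+=P@o
    x=np.linalg.solve(A,b)
    return x,[round(float(np.linalg.norm(np.cross(x-ray(t,u,v)[0],ray(t,u,v)[1]/np.linalg.norm(ray(t,u,v)[1])))),4) for t,u,v in obs]
def proj(tag,P):
    s,c=load(tag);M=np.linalg.inv(T(s,c));p=M[:3,:3]@np.array(P)+M[:3,3];x,y=p[:2]/p[2];r=1+c['k1']*(x*x+y*y)
    return c['fx']*x*r+c['cx'],c['fy']*y*r+c['cy']
def crop(tag,x0,y0,x1,y1,out,f=4):
    im=cv2.imread(f'pics/{tag}.png')[y0:y1,x0:x1]; cv2.imwrite(f'pics/{out}.png',cv2.resize(im,None,fx=f,fy=f,interpolation=cv2.INTER_CUBIC))
E
python3 - <<'E'
from h import *
for n in ['scene','side','wrist']:
    s,c=snap(n,n+'0'); print(n,c['fx'],c['k1'],T(s,c).round(3).tolist())
print(s)
E
```

```text
pics
scene 419.9573541028793 -0.012077614003168433 [[0.769, 0.558, -0.313, 0.972], [0.639, -0.659, 0.397, -0.454], [0.015, -0.505, -0.863, 1.266], [0.0, 0.0, 0.0, 1.0]]
side 417.93722676445446 0.009134110226592605 [[-0.955, -0.23, 0.188, 0.309], [-0.297, 0.722, -0.625, 0.891], [0.008, -0.653, -0.757, 1.056], [0.0, 0.0, 0.0, 1.0]]
wrist 286.68267110525574 -0.03338558756494811 [[0.373, 0.893, 0.252, 0.141], [0.928, -0.359, -0.102, 0.536], [-0.001, 0.272, -0.962, 0.373], [0.0, 0.0, 0.0, 1.0]]
{'clock': 0.1, 'joint_positions': array([ 1.08492052e+00,  8.78994590e-02,  1.37211511e+00,  7.95681791e-06,
        1.68361011e+00, -1.03052124e-01]), 'qd': array([ 0.00073563, -0.00100536, -0.00353782, -0.00020586, -0.00186296,
        0.00106139]), 'effort': array([ 1.47179311e-03, -3.53013933e+01, -3.14220357e+01, -2.04844068e-04,
        7.92783016e-03, -1.19615498e-05]), 'position': array([0.20528232, 0.50992485, 0.30283991]), 'eef_rot': array([[-9.27613801e-01,  3.73539452e-01, -9.55911587e-04],
       [ 3.73540612e-01,  9.27612093e-01, -1.79315777e-03],
       [ 2.16899980e-04, -2.02042969e-03, -9.99997935e-01]]), 'wrist_force': array([-0.77360556,  0.62047193,  0.25333183]), 'ft_torque': array([-0.02016016, -0.01655311,  0.01618488]), 'grip_width': 0.08578139667230823}
```

View pics/scene0.png

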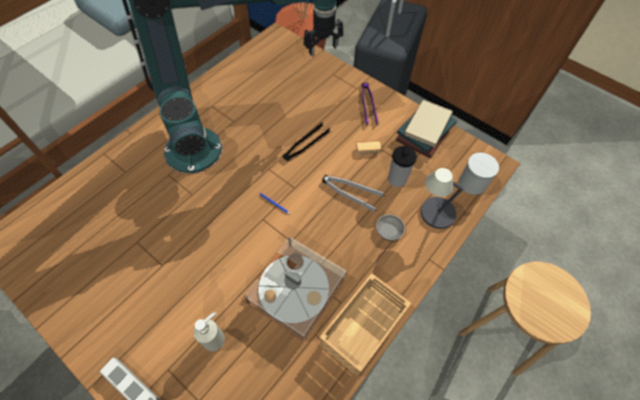

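View pics/side0.png

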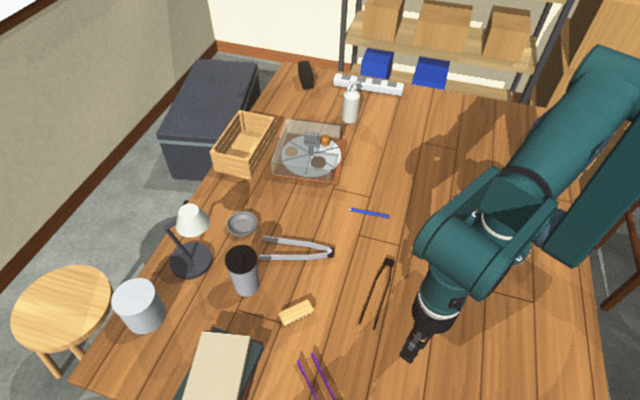

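View pics/wrist0.png

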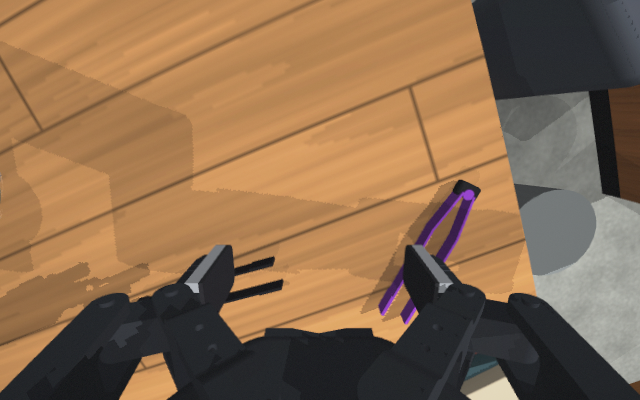

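The side picture shows three tongs: black (375,290), purple (320,375) and bare steel (298,250). The steel pair is the one meant. The tray stand is at (310,155) and the pen at (368,212). I'll confirm in crops.

Run:
```python
from h import *
crop('scene0',225,220,365,350,'c1',5)
crop('side0',250,100,360,200,'c2',7)
crop('scene0',310,160,420,250,'c3',7)
crop('side0',210,200,350,280,'c4',5)
```

```text
(no output)
```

View pics/c1.png

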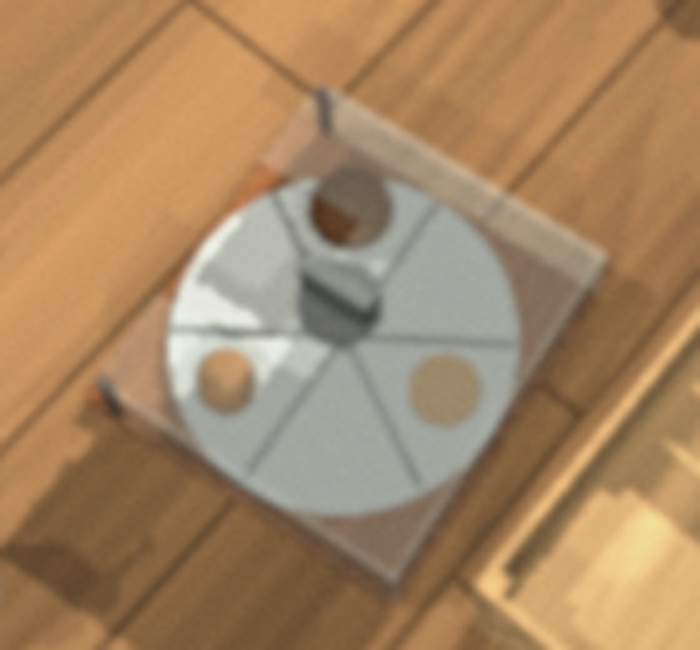

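View pics/c2.png

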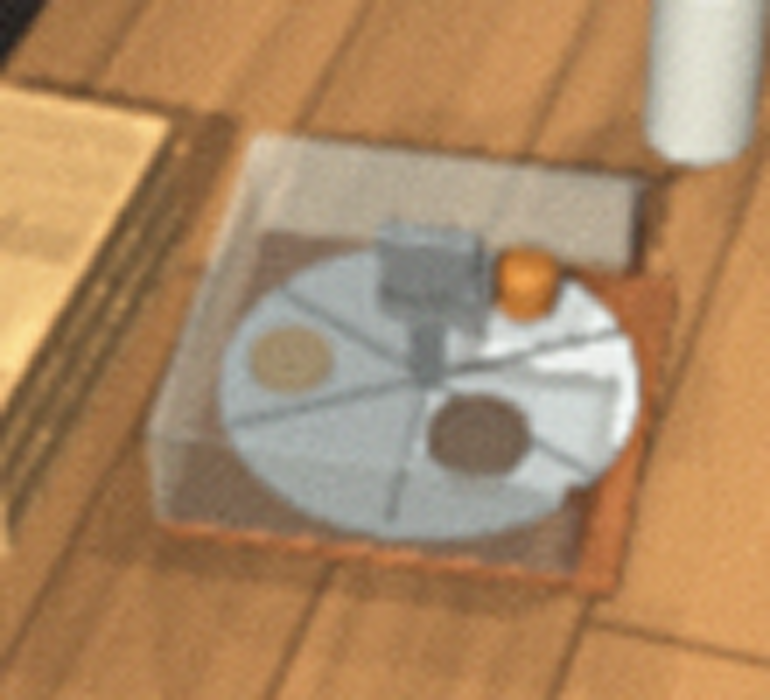

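View pics/c3.png

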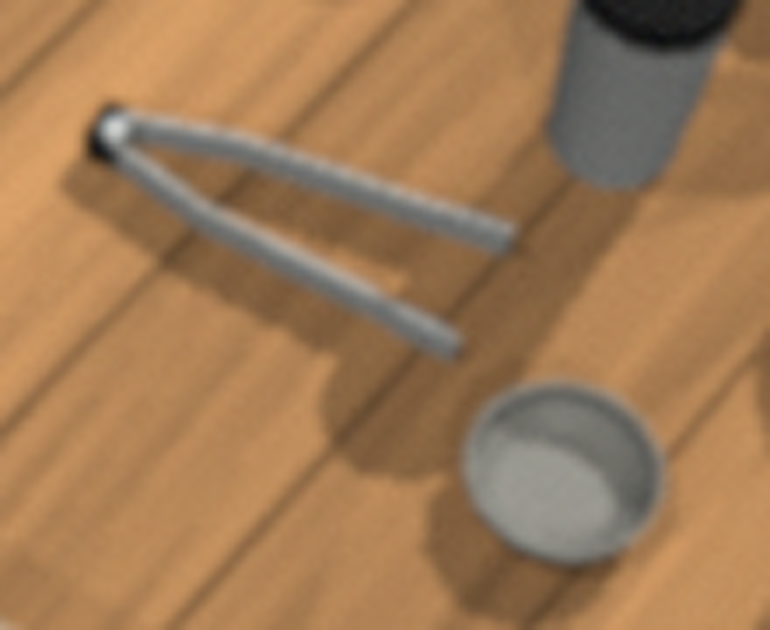

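View pics/c4.png

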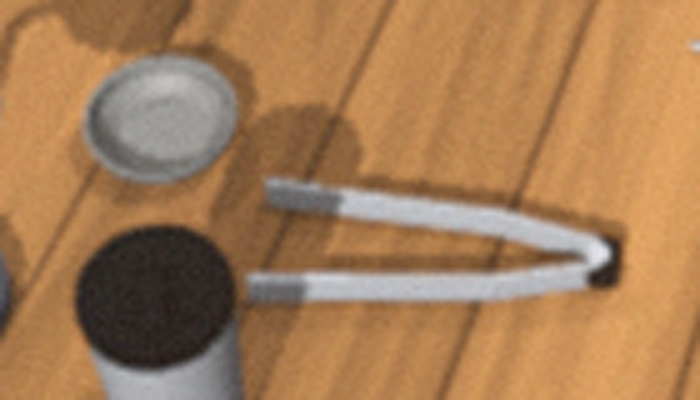

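Run:
```python
from h import *
def S(x,y,f=5,x0=225,y0=220): return ('scene0',x0+x/f,y0+y/f)
def D(x,y): return ('side0',250+x/7,100+y/7)
def p(n,*o):
    x,r=tri(o);print(n,x.round(4),r)
p('trayctr',S(342,345),D(430,378))
p('biscuit',S(446,390),D(290,358))
p('muffin',S(352,208),D(480,435))
p('roll',S(226,380),D(526,283))
p('cornerBaseFarL?',S(393,590),D(255,135))
p('cornerTop far',S(607,255),D(150,435))
def A(x,y): return ('scene0',310+x/7,160+y/7)
def B(x,y): return ('side0',210+x/5,200+y/5)
p('hinge',A(112,125),B(602,248))
p('tipL',A(513,237),B(248,275))
p('tipR',A(460,345),B(266,180))
p('dish',A(563,475),B(162,118))
```

```text
trayctr [ 0.6527 -0.1667  0.0165] [0.0007, 0.0007]
biscuit [ 0.7224 -0.1494  0.0262] [0.0002, 0.0002]
muffin [ 0.6067 -0.1037  0.0474] [0.0008, 0.0008]
roll [ 0.6197 -0.2319  0.0358] [0.0003, 0.0003]
cornerBaseFarL? [ 0.7819 -0.266   0.0678] [0.0001, 0.0001]
cornerTop far [ 0.7514 -0.0337  0.0695] [0.0006, 0.0006]
hinge [0.4713 0.2138 0.0218] [0.0003, 0.0003]
tipL [0.6651 0.2929 0.0188] [0.0008, 0.0008]
tipR [0.6811 0.2257 0.0182] [0.0008, 0.0008]
dish [0.7608 0.2003 0.0171] [0.0005, 0.0005]
```

```bash
cat >> h.py <<'E'
def plan(xyz,yaw,n=None,vmax=.038):
    """yaw: world angle (deg) of tool y. prints rows of shifts (tool axes)+turn"""
    s=env.get_state();R=np.array(s['eef_rot']);p=np.array(s['position']);d=np.array(xyz)-p
    y0=np.degrees(np.arctan2(R[1,1],R[0,1]));dy=(yaw-y0+180)%360-180
    n=n or int(max(np.ceil(abs(d).max()/vmax),np.ceil(abs(dy)/7.1),1))
    print('from',p.round(4),round(y0,2),'d',d.round(4),'dyaw',round(dy,2),'j',np.degrees(s['joint_positions']).round(0),'F',s['wrist_force'].round(1),'g',round(s['grip_width'],4),'t',s['clock'])
    for i in range(n):
        a=np.radians(y0+dy*i/n);y=np.array([np.cos(a),np.sin(a)]);x=np.array([-y[1],y[0]])
        print('%.3f %.3f %.4f %.1f'%(d[:2]@x/n,d[:2]@y/n,-d[2]/n,-dy/n))
E
python3 -c "
from h import *
plan((.53,.23,.30),102,10)"
```

```text
from [0.2053 0.51   0.303 ] 68.07 d [ 0.3247 -0.28   -0.003 ] dyaw 33.93 j [62.  5. 79. -0. 96. -6.] F [0.2 0.1 0.1] g 0.0857 t 0.15
-0.041 -0.014 0.0003 -3.4
-0.040 -0.016 0.0003 -3.4
-0.039 -0.019 0.0003 -3.4
-0.037 -0.021 0.0003 -3.4
-0.036 -0.023 0.0003 -3.4
-0.035 -0.025 0.0003 -3.4
-0.033 -0.027 0.0003 -3.4
-0.032 -0.029 0.0003 -3.4
-0.030 -0.031 0.0003 -3.4
-0.028 -0.033 0.0003 -3.4
```

{"api": "step_arm", "payload": {"moves": "-0.041 -0.014 0 -3.4 0.0854; -0.040 -0.016 0 -3.4 0.0854; -0.039 -0.019 0 -3.4 0.0854; -0.037 -0.021 0 -3.4 0.0854; -0.036 -0.023 0 -3.4 0.0854"}}

```text
clock: 0.57
position: [0.3622, 0.3757, 0.2996]
eef_rot: [[-0.999, 0.054, -0.007], [0.054, 0.999, -0.002], [0.006, -0.002, -1.0]]
wrist_force: [1.2, 0.1, -0.4]
grip_width: 0.0855
```

{"api": "step_arm", "payload": {"moves": "-0.035 -0.025 0 -3.4 0.0854; -0.033 -0.027 0 -3.4 0.0854; -0.032 -0.029 0 -3.4 0.0854; -0.030 -0.031 0 -3.4 0.0854; -0.028 -0.033 0 -3.4 0.0854"}}

```text
clock: 0.98
position: [0.5239, 0.2437, 0.2971]
eef_rot: [[-0.967, -0.256, -0.009], [-0.256, 0.967, -0.002], [0.009, 0.0, -1.0]]
wrist_force: [-0.3, 0.9, 0.6]
grip_width: 0.0853
```

```bash
python3 -c "
from h import *
snap('wrist','w1')
plan((.60,-.155,.30),97)"
```

```text
from [0.5293 0.2382 0.296 ] 104.49 d [ 0.0707 -0.3932  0.004 ] dyaw -7.49 j [ 19.   9.  75.  -0.  96. -86.] F [ 4.7 -3.1 -0.7] g 0.0857 t 1.0333
0.003 -0.036 -0.0004 0.7
0.002 -0.036 -0.0004 0.7
0.002 -0.036 -0.0004 0.7
0.001 -0.036 -0.0004 0.7
0.001 -0.036 -0.0004 0.7
0.001 -0.036 -0.0004 0.7
0.000 -0.036 -0.0004 0.7
-0.000 -0.036 -0.0004 0.7
-0.001 -0.036 -0.0004 0.7
-0.001 -0.036 -0.0004 0.7
-0.002 -0.036 -0.0004 0.7
```

View pics/w1.png

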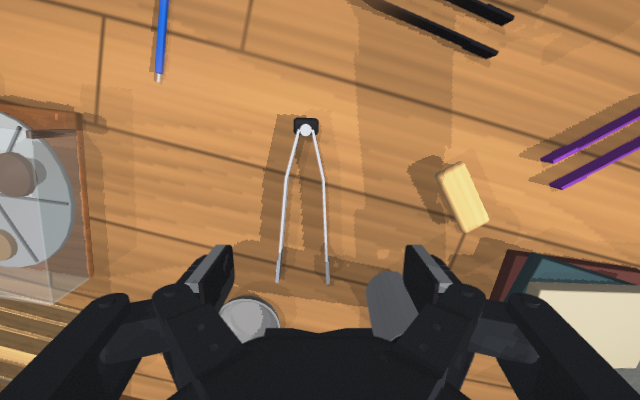

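The steel tongs have their hinge at (306,130) and tips at (277,281) and (328,283). On to the tray for a still view.

{"api": "step_arm", "payload": {"moves": "0.003 -0.036 0 0.7 0.0854; 0.002 -0.036 0 0.7 0.0854; 0.002 -0.036 0 0.7 0.0854; 0.001 -0.036 0 0.7 0.0854; 0.001 -0.036 0 0.7 0.0854"}}

```text
clock: 1.45
position: [0.5623, 0.0602, 0.2923]
eef_rot: [[-0.981, -0.191, -0.011], [-0.191, 0.982, -0.005], [0.012, -0.003, -1.0]]
wrist_force: [-0.0, -0.2, 0.6]
grip_width: 0.0857
```

{"api": "step_arm", "payload": {"moves": "0.001 -0.036 0 0.7 0.0854; 0 -0.036 0 0.7 0.0854; 0 -0.036 0 0.7 0.0854; -0.001 -0.036 0 0.7 0.0854; -0.001 -0.036 0 0.7 0.0854"}}

```text
clock: 1.87
position: [0.5921, -0.1248, 0.2905]
eef_rot: [[-0.992, -0.126, -0.015], [-0.126, 0.992, -0.004], [0.015, -0.002, -1.0]]
wrist_force: [0.8, -0.0, -0.0]
grip_width: 0.0854
```

{"api": "step_arm", "payload": {"moves": "-0.001 -0.030 0 0.7 0.0854; 0 0 0 0 0.0854; 0 0 0 0 0.0854; 0 0 0 0 0.0854; 0 0 0 0 0.0854"}}

```text
clock: 2.28
position: [0.5962, -0.1626, 0.2867]
eef_rot: [[-0.995, -0.102, -0.021], [-0.102, 0.995, -0.004], [0.021, -0.002, -1.0]]
wrist_force: [0.0, 0.3, -0.2]
grip_width: 0.0854
```

```bash
python3 -c "
from h import *
s,c=snap('wrist','w2');print(s['position'],s['eef_rot'],s['joint_positions'],s['clock'])
"
```

```text
[ 0.59615068 -0.16262721  0.2866799 ] [[-0.99458091 -0.10185204 -0.02085613]
 [-0.10178298  0.99479712 -0.00434946]
 [ 0.02119062 -0.00220309 -0.99977303]] [-0.35340957  0.25350648  1.21359814 -0.01138344  1.69254419 -2.02749226] 2.2833
```

View pics/w2.png

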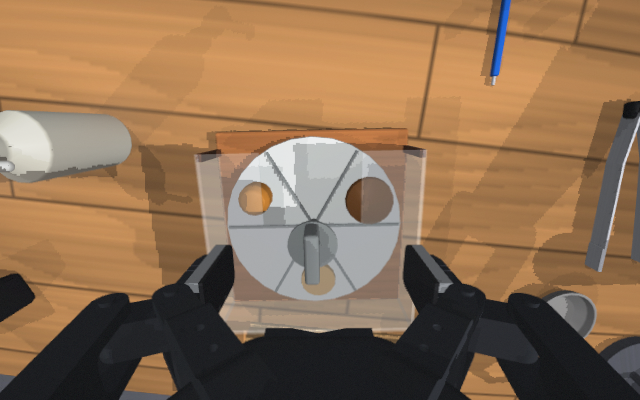

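```bash
python3 -c "
from h import *
crop('w2',190,120,440,340,'c5',3.2)
"
```

```text
(no output)
```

View pics/c5.png

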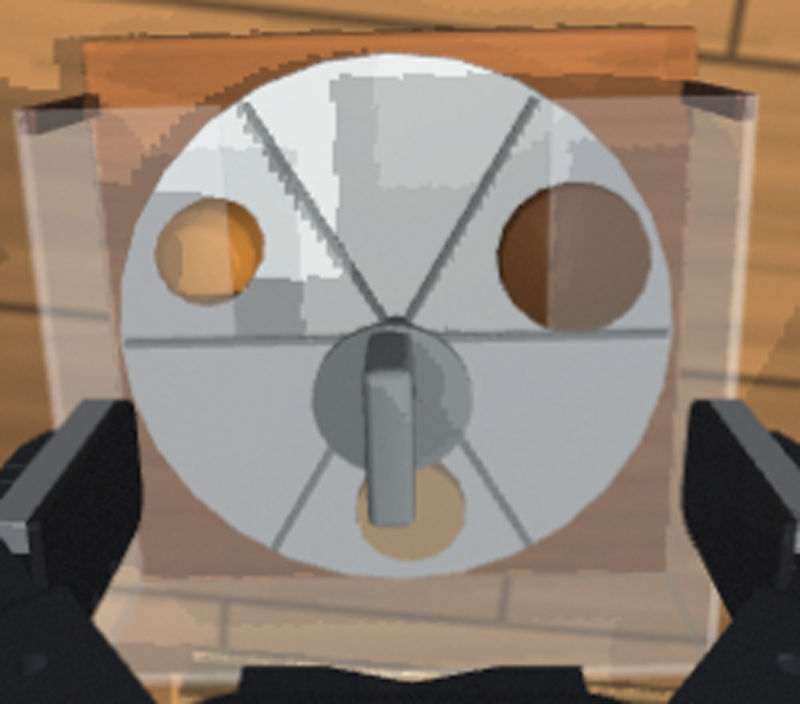

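Run:
```python
from h import *
def W(x,y): return (190+x/3.2,120+y/3.2)
for zz in (.120,.115):
    k=[atz('w2',*W(x,y),zz) for x,y in((368,370),(412,370),(370,525),(413,525))]
    m=np.mean(k,0);d=(k[2]+k[3]-k[0]-k[1])/2;print('knob',m.round(4),np.linalg.norm(d),np.linalg.norm(k[1]-k[0]),np.degrees(np.arctan2(d[1],d[0])))
pts=[W(*q) for q in((397,55),(122,330),(670,330),(395,577))]
P=[atz('w2',*q,.022) for q in pts];print('tray rim',np.array(P).round(4).tolist(), 'ctr',(P[1]+P[2])/2,(P[0]+P[3])/2,'diam',np.linalg.norm(P[1]-P[2]),np.linalg.norm(P[0]-P[3]))
print('ridge ctr',atz('w2',*W(397,325),.025))
for n,q,z in(('base',(85,42),.01),('base',(695,28),.01),('cov',(18,110),.075),('cov',(755,96),.075)):print(n,atz('w2',*W(*q),z).round(4))
print('roll',atz('w2',*W(208,250),.05),'muf',atz('w2',*W(574,256),.062),'bisc',atz('w2',*W(411,512),.032))
for n,u,v,z in(('hinge',306,130,.022),('tipR',277,281,.022),('tipL',328,283,.022)):print(n,atz('w1',u,v,z).round(4))
```

```text
knob [ 0.6483 -0.1629  0.12  ] 0.04846566037050065 0.012237268367479882 6.068428260835295
knob [ 0.6508 -0.1627  0.115 ] 0.04948122107547168 0.01249369093131567 6.0684282608352484
tray rim [[0.5428, -0.1732, 0.022], [0.6578, -0.2693, 0.022], [0.6358, -0.0573, 0.022], [0.7558, -0.1528, 0.022]] ctr [ 0.64683799 -0.163302    0.022     ] [ 0.64930529 -0.16299544  0.022     ] diam 0.21308396979629673 0.2138963439364503
ridge ctr [ 0.64362398 -0.16307598  0.025     ]
base [ 0.5503 -0.2895  0.01  ]
base [ 0.522  -0.0644  0.01  ]
cov [ 0.5689 -0.2875  0.075 ]
cov [ 0.5413 -0.0619  0.075 ]
roll [ 0.61444281 -0.23166858  0.05      ] muf [ 0.60055068 -0.10725841  0.062     ] bisc [ 0.71883145 -0.14989921  0.032     ]
hinge [0.4708 0.2153 0.022 ]
tipR [0.6748 0.2261 0.022 ]
tipL [0.6599 0.2941 0.022 ]
```

```bash
cat >> h.py <<'E'
def gplan(g,yaw,n,off=.054):
    """grasp-point target, full rotation, yaw of tool y"""
    s=env.get_state();R=np.array(s['eef_rot']);p=np.array(s['position'])+off*R[:,2];d=np.array(g)-p
    y0=np.degrees(np.arctan2(R[1,1],R[0,1]));dy=(yaw-y0+180)%360-180
    print('grasp',p.round(4),round(y0,2),'zaxis',R[:,2].round(3),'d',d.round(4),'dyaw',round(dy,2),'j',np.degrees(s['joint_positions']).round(0),'F',s['wrist_force'].round(1),'M',s['ft_torque'].round(2),'g',round(s['grip_width'],4),'t',s['clock'])
    print('total tool shift',(R.T@d).round(4),'turn',round(-dy,2))
    for i in range(n):
        a=np.radians(dy*i/n);Rz=np.array([[np.cos(a),-np.sin(a),0],[np.sin(a),np.cos(a),0],[0,0,1]])
        q=(Rz@R).T@d/n; print('%.4f %.4f %.4f %.1f'%(*q,-dy/n))
E
python3 -c "
from h import *
gplan((.650,-.163,.106),96.8,6)"
```

```text
grasp [ 0.595  -0.1625  0.2327] 95.88 zaxis [-0.021 -0.004 -1.   ] d [ 0.055  -0.0005 -0.1267] dyaw 0.92 j [ -20.   15.   70.   -1.   97. -116.] F [-1.   0.5  0.2] M [-0.   -0.   -0.01] g 0.0852 t 2.3333
total tool shift [-0.0573 -0.0058  0.1256] turn -0.92
-0.0095 -0.0010 0.0209 -0.2
-0.0095 -0.0010 0.0209 -0.2
-0.0095 -0.0010 0.0209 -0.2
-0.0095 -0.0010 0.0209 -0.2
-0.0095 -0.0011 0.0209 -0.2
-0.0095 -0.0011 0.0209 -0.2
```

{"api": "step_arm", "payload": {"moves": "-0.017 -0.0015 0.015 -0.2 0.0854; -0.017 -0.0015 0.020 -0.2 0.0854; -0.015 -0.0015 0.025 -0.2 0.0854; -0.008 -0.001 0.025 -0.2 0.0854; 0 0 0.015 -0.1 0.0854"}}

```text
clock: 2.75
position: [0.6567, -0.1546, 0.1926]
eef_rot: [[-0.992, -0.128, -0.004], [-0.128, 0.992, -0.009], [0.005, -0.008, -1.0]]
wrist_force: [-0.2, -1.3, 0.0]
grip_width: 0.0856
```

{"api": "step_arm", "payload": {"moves": "0 0 0.008 0 0.0854; 0 0 0 0 0.0854; 0 0 0 0 0.05; 0 0 0 0 0.05; 0 0 0 0 0.05"}}

```text
clock: 3.17
position: [0.6557, -0.1485, 0.1815]
eef_rot: [[-0.991, -0.135, -0.01], [-0.135, 0.991, -0.006], [0.01, -0.005, -1.0]]
wrist_force: [-0.1, -0.4, 0.3]
grip_width: 0.0517
```

```bash
python3 -c "
from h import *
gplan((.650,-.163,.106),96.8,2)
snap('wrist','w3')"
```

```text
grasp [ 0.6552 -0.1488  0.1275] 97.78 zaxis [-0.01  -0.006 -1.   ] d [-0.0052 -0.0142 -0.0215] dyaw -0.98 j [ -17.   24.   70.   -1.   87. -115.] F [-0.1 -0.4  0.3] M [0.02 0.03 0.02] g 0.0517 t 3.1667
total tool shift [ 0.0068 -0.0132  0.0216] turn 0.98
0.0034 -0.0066 0.0108 0.5
0.0033 -0.0066 0.0108 0.5
```

View pics/w3.png

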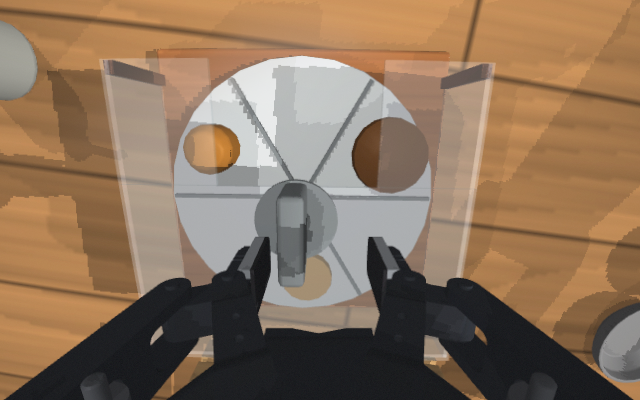

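{"api": "step_arm", "payload": {"moves": "0.0034 -0.0066 0.003 0.5 0.06; 0.0034 -0.0066 0.006 0.5 0.06; 0 0 0.006 0 0.06; 0 0 0.004 0 0.06; 0 0 0 0 0.06"}}

```text
clock: 3.63
position: [0.651, -0.1659, 0.1661]
eef_rot: [[-0.993, -0.114, -0.001], [-0.114, 0.993, -0.009], [0.002, -0.009, -1.0]]
wrist_force: [0.1, -0.5, -0.1]
grip_width: 0.0599
```

```bash
python3 -c "
from h import *
gplan((.650,-.163,.106),96.8,2)
snap('wrist','w4')"
```

```text
grasp [ 0.6509 -0.1664  0.1121] 96.56 zaxis [-0.001 -0.009 -1.   ] d [-0.0009  0.0034 -0.0061] dyaw 0.24 j [ -19.   24.   71.   -1.   85. -115.] F [ 0.1 -0.5 -0.1] M [-0.05 -0.03 -0.02] g 0.0599 t 3.6333
total tool shift [0.0005 0.0036 0.0061] turn -0.24
0.0002 0.0018 0.0030 -0.1
0.0002 0.0018 0.0030 -0.1
```

View pics/w4.png

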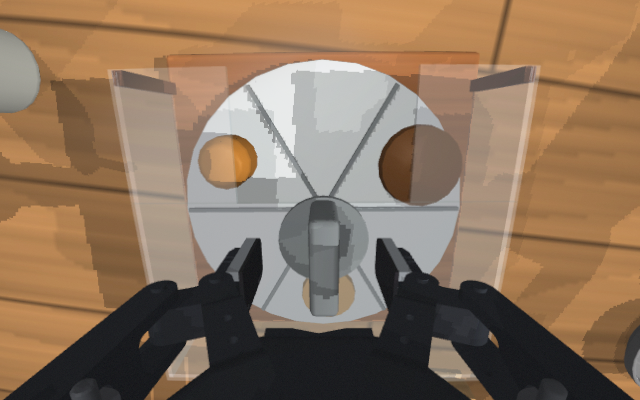

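{"api": "step_arm", "payload": {"moves": "0.0003 0.002 0.003 -0.1 0.06; 0.0003 0.0018 0.003 -0.1 0.06; 0 0 0 0 0.005; 0 0 0 0 0.005; 0 0 0 0 0.005", "force": 30}}

```text
clock: 4.1
position: [0.6499, -0.1614, 0.1591]
eef_rot: [[-0.993, -0.119, -0.002], [-0.119, 0.993, -0.009], [0.003, -0.009, -1.0]]
wrist_force: [0.4, -0.4, -0.3]
grip_width: 0.0242
```

{"api": "step_arm", "payload": {"moves": "0 0 0 0 0.005; 0 0 0 0 0.005; 0 0 0 0 0.005; 0 0 0 0 0.005; 0 0 0 0 0.005"}}

```text
clock: 4.52
position: [0.6501, -0.1634, 0.1594]
eef_rot: [[-0.993, -0.117, -0.001], [-0.117, 0.993, -0.011], [0.002, -0.011, -1.0]]
wrist_force: [0.1, -1.8, 0.4]
grip_width: 0.0136
```

```bash
python3 -c "
from h import *
gplan((.650,-.163,.106),37,9)
snap('wrist','w5')"
```

```text
grasp [ 0.6501 -0.1641  0.1054] 96.72 zaxis [-0.001 -0.011 -1.   ] d [-0.0001  0.0011  0.0006] dyaw -59.72 j [ -19.   24.   72.   -1.   84. -115.] F [ 0.1 -1.8  0.4] M [0.55 0.09 0.09] g 0.0136 t 4.5167
total tool shift [-0.      0.0011 -0.0007] turn 59.72
-0.0000 0.0001 -0.0001 6.6
0.0000 0.0001 -0.0001 6.6
0.0000 0.0001 -0.0001 6.6
0.0000 0.0001 -0.0001 6.6
0.0000 0.0001 -0.0001 6.6
0.0001 0.0001 -0.0001 6.6
0.0001 0.0001 -0.0001 6.6
0.0001 0.0001 -0.0001 6.6
0.0001 0.0001 -0.0001 6.6
```

View pics/w5.png

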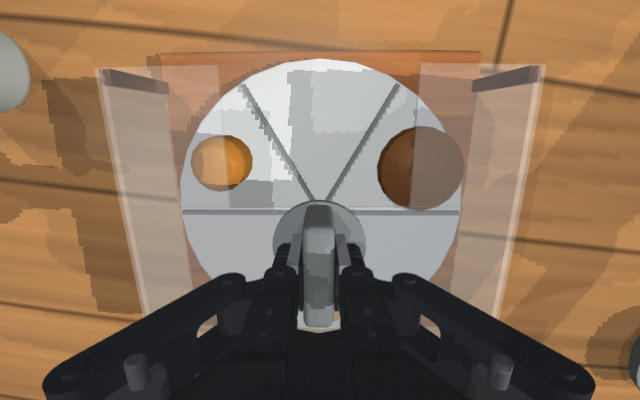

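Knob gripped (13.6 mm). The roll (221,163) is on the robot's right, so it needs clockwise from above, which is a positive turn about the tool's z.

{"api": "step_arm", "payload": {"moves": "0 0 0 2 0.005; 0 0 0 3 0.005; 0 0 0 3 0.005; 0 0 0 3 0.005; 0 0 0 3 0.005"}}

```text
clock: 4.98
position: [0.6501, -0.1636, 0.1594]
eef_rot: [[-0.991, 0.136, -0.001], [0.136, 0.991, -0.011], [-0.001, -0.012, -1.0]]
wrist_force: [0.8, -1.8, -0.8]
grip_width: 0.0137
```

```bash
python3 -c "
from h import *
gplan((.650,-.164,.1055),36.7,1)"
```

```text
grasp [ 0.6501 -0.1643  0.1054] 82.16 zaxis [-0.001 -0.011 -1.   ] d [-0.0001  0.0003  0.0001] dyaw -45.46 j [ -19.   24.   72.   -1.   84. -101.] F [ 0.8 -1.8 -0.8] M [0.51 0.04 0.13] g 0.0137 t 4.9833
total tool shift [ 0.0001  0.0002 -0.0001] turn 45.46
0.0001 0.0002 -0.0001 45.5
```

{"api": "step_arm", "payload": {"moves": "0 0 0 3.5 0.005; 0 0 0 4 0.005; 0 0 0 4 0.005; 0 0 0 4 0.005; 0 0 0 4 0.005"}}

```text
clock: 5.4
position: [0.6501, -0.1639, 0.1593]
eef_rot: [[-0.881, 0.474, -0.001], [0.474, 0.881, -0.012], [-0.005, -0.011, -1.0]]
wrist_force: [-0.5, -2.7, 0.9]
grip_width: 0.0135
```

{"api": "step_arm", "payload": {"moves": "0 0 0 4 0.005; 0 0 0 4 0.005; 0 0 0 4 0.005; 0 0 0 4 0.005; 0 0 0 4 0.005"}}

```text
clock: 5.82
position: [0.6499, -0.1641, 0.1593]
eef_rot: [[-0.651, 0.759, -0.001], [0.759, 0.651, -0.012], [-0.008, -0.008, -1.0]]
wrist_force: [-1.4, -0.8, -0.2]
grip_width: 0.0138
```

```bash
python3 -c "
from h import *
gplan((.650,-.164,.1055),36.7,1)"
```

```text
grasp [ 0.6498 -0.1647  0.1053] 40.64 zaxis [-0.001 -0.012 -1.   ] d [0.0002 0.0007 0.0002] dyaw -3.94 j [-19.  24.  72.  -1.  84. -59.] F [-1.4 -0.8 -0.2] M [ 0.44 -0.1  -0.02] g 0.0138 t 5.8167
total tool shift [ 0.0004  0.0006 -0.0002] turn 3.94
0.0004 0.0006 -0.0002 3.9
```

{"api": "step_arm", "payload": {"moves": "0 0 0 3 0.005; 0 0 0 1 0.005; 0 0 0 0 0.005; 0 0 0 0 0.005; 0 0 0 0 0.005"}}

```text
clock: 6.23
position: [0.6498, -0.1642, 0.1593]
eef_rot: [[-0.594, 0.804, -0.001], [0.804, 0.594, -0.012], [-0.009, -0.008, -1.0]]
wrist_force: [0.2, -1.3, 0.4]
grip_width: 0.0138
```

```bash
python3 -c "
from h import *
gplan((.650,-.164,.1055),36.7,1)
snap('side','s2')
crop('s2',250,100,360,200,'c6',6)"
```

```text
grasp [ 0.6498 -0.1648  0.1053] 36.47 zaxis [-0.001 -0.012 -1.   ] d [0.0002 0.0008 0.0002] dyaw 0.23 j [-19.  24.  72.  -1.  84. -55.] F [ 0.2 -1.3  0.4] M [ 0.36 -0.07  0.02] g 0.0138 t 6.2333
total tool shift [ 0.0005  0.0007 -0.0002] turn -0.23
0.0005 0.0007 -0.0002 -0.2
```

View pics/c6.png

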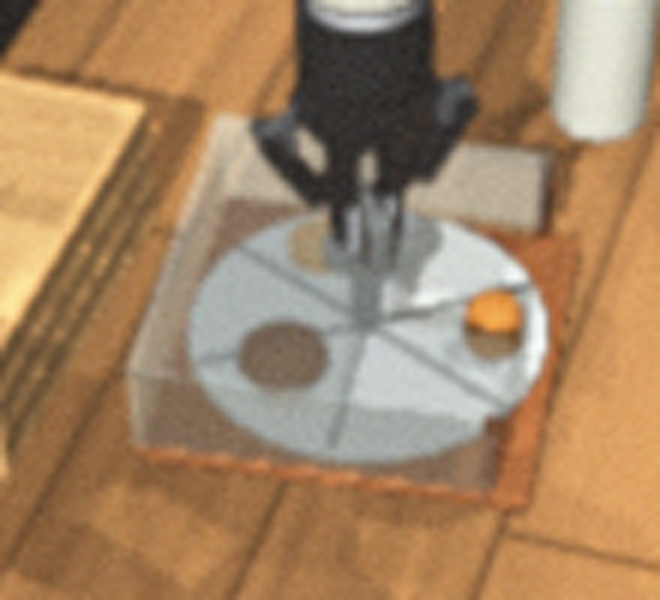

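The tray is turned: the roll stands in the notch at crop (495,320) and the muffin and biscuit have gone round with it. Releasing.

{"api": "step_arm", "payload": {"moves": "0 0 0 0 0.05; 0 0 0 0 0.05; 0 0 0 0 0.05; 0 0 -0.004 0 0.05; 0 0 -0.010 0 0.05"}}

```text
clock: 6.7
position: [0.649, -0.1631, 0.1717]
eef_rot: [[-0.597, 0.802, -0.005], [0.802, 0.597, -0.012], [-0.007, -0.011, -1.0]]
wrist_force: [-0.6, -0.1, -0.7]
grip_width: 0.05
```

{"api": "step_arm", "payload": {"moves": "0 0 -0.020 0 0.07; 0 0 -0.030 0 0.0854; 0 0 -0.030 0 0.0854; 0 0 -0.030 0 0.0854; 0 0 -0.030 0 0.0854"}}

```text
clock: 7.12
position: [0.6477, -0.1602, 0.3125]
eef_rot: [[-0.597, 0.802, -0.019], [0.802, 0.597, -0.008], [0.005, -0.02, -1.0]]
wrist_force: [1.1, 0.4, 0.1]
grip_width: 0.0851
```

```bash
python3 -c "
from h import *
gplan((.52,-.13,.23),97,9)
snap('wrist','w6')"
```

```text
grasp [ 0.6467 -0.1606  0.2585] 36.69 zaxis [-0.019 -0.008 -1.   ] d [-0.1267  0.0306 -0.0285] dyaw 60.31 j [-18.  21.  59.  -1. 101. -55.] F [1.1 0.4 0.1] M [ 0.   -0.06  0.01] g 0.0851 t 7.1167
total tool shift [ 0.1001 -0.0827  0.0306] turn -60.31
0.0111 -0.0092 0.0034 -6.7
0.0121 -0.0078 0.0034 -6.7
0.0130 -0.0064 0.0034 -6.7
0.0136 -0.0048 0.0033 -6.7
0.0141 -0.0032 0.0033 -6.7
0.0144 -0.0015 0.0033 -6.7
0.0145 0.0002 0.0032 -6.7
0.0143 0.0019 0.0032 -6.7
0.0140 0.0035 0.0032 -6.7
```

View pics/w6.png

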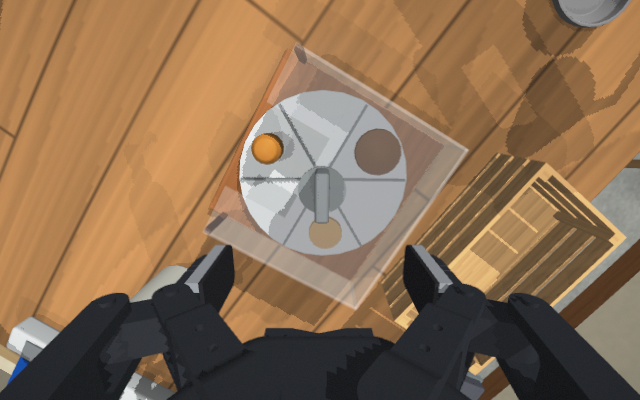

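```bash
python3 -c "
from h import *
x,r=tri([('scene0',404,155),('side0',240,256)]);print('mugtop',x,r)
for z in (.05,.045): print('roll',atz('w6',266,149,z))
print('mid-height alt',atz('w6',267,149,.058))
k=[atz('w6',u,v,.12) for u,v in((322,172),(322,222))];d=k[1]-k[0];print('bar',np.degrees(np.arctan2(d[1],d[0])),(k[0]+k[1])/2)
gplan((.545,.23,.19),102.7,12)
"; python3 -c "
import sys;sys.path.insert(0,'.')
from h import *
crop('w6',200,60,440,290,'c7',2.6)"
```

```text
mugtop [0.66438286 0.38488005 0.14923889] [0.0021, 0.0021]
roll [ 0.57303644 -0.1701316   0.05      ]
roll [ 0.57252345 -0.17111838  0.045     ]
mid-height alt [ 0.57476743 -0.16787374  0.058     ]
bar -53.062990071086446 [ 0.64873017 -0.16228192  0.12      ]
grasp [ 0.6489 -0.1613  0.2677] 36.69 zaxis [-0.005 -0.013 -1.   ] d [-0.1039  0.3913 -0.0777] dyaw 66.01 j [-18.  20.  58.  -1. 102. -55.] F [ 0.1 -0.6  4.3] M [-0.07 -0.04 -0.02] g 0.085 t 7.1667
total tool shift [0.3764 0.1514 0.0733] turn -66.01
0.0314 0.0126 0.0061 -5.5
0.0300 0.0156 0.0061 -5.5
0.0284 0.0184 0.0061 -5.5
0.0265 0.0210 0.0060 -5.5
0.0244 0.0234 0.0060 -5.5
0.0220 0.0257 0.0060 -5.5
0.0195 0.0277 0.0060 -5.5
0.0167 0.0294 0.0060 -5.5
0.0139 0.0309 0.0060 -5.5
0.0108 0.0320 0.0060 -5.5
0.0077 0.0329 0.0060 -5.5
0.0045 0.0335 0.0061 -5.5
```

View pics/c7.png

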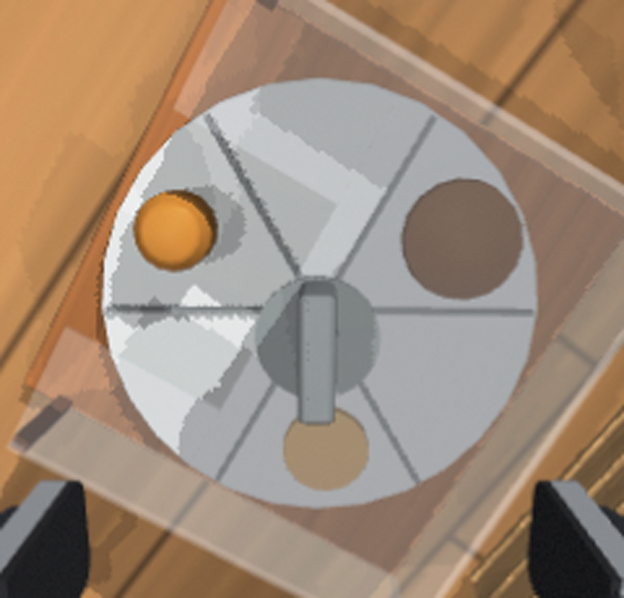

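The roll is at about (0.574, -0.171), matching the expected opening (0.5755, -0.173). The bar is at -60° to the notch, so the tray is clicked in. On to the tongs.

{"api": "step_arm", "payload": {"moves": "0.0314 0.0126 0.004 -5.5 0.0854; 0.030 0.0156 0.004 -5.5 0.0854; 0.0284 0.0184 0.004 -5.5 0.0854; 0.0265 0.021 0.004 -5.5 0.0854; 0.0244 0.0234 0.006 -5.5 0.0854"}}

```text
clock: 7.58
position: [0.6077, -0.0007, 0.3106]
eef_rot: [[-0.903, 0.428, 0.021], [0.428, 0.904, -0.022], [-0.028, -0.011, -1.0]]
wrist_force: [0.4, 0.2, -0.2]
grip_width: 0.0853
```

{"api": "step_arm", "payload": {"moves": "0.022 0.0257 0.006 -5.5 0.0854; 0.0195 0.0277 0.006 -5.5 0.0854; 0.0167 0.0294 0.006 -5.5 0.0854; 0.0139 0.0309 0.006 -5.5 0.0854; 0.0108 0.032 0.006 -5.5 0.0854"}}

```text
clock: 8.0
position: [0.5593, 0.1689, 0.2818]
eef_rot: [[-0.998, -0.061, 0.033], [-0.062, 0.998, -0.021], [-0.031, -0.023, -0.999]]
wrist_force: [0.9, 0.1, 0.2]
grip_width: 0.0853
```

```bash
python3 -c "
from h import *
gplan((.545,.23,.18),102.7,2)"
```

```text
grasp [0.5611 0.1677 0.2278] 93.5 zaxis [ 0.033 -0.021 -0.999] d [-0.0161  0.0623 -0.0478] dyaw 9.2 j [ 12.   9.  77.  -2.  93. -82.] F [0.9 0.1 0.2] M [-0.   -0.   -0.01] g 0.0853 t 8.0
total tool shift [0.0137 0.0642 0.046 ] turn -9.2
0.0069 0.0321 0.0230 -4.6
0.0043 0.0325 0.0231 -4.6
```

{"api": "step_arm", "payload": {"moves": "0.006 0.027 0.016 -4.6 0.0854; 0.004 0.025 0.016 -4.6 0.0854; 0 0.006 0.008 0 0.0854; 0 0 0 0 0.0854; 0 0 0 0 0.0854"}}

```text
clock: 8.42
position: [0.5402, 0.2343, 0.2431]
eef_rot: [[-0.97, -0.24, 0.039], [-0.24, 0.971, -0.017], [-0.034, -0.026, -0.999]]
wrist_force: [0.0, -0.3, 0.7]
grip_width: 0.0853
```

```bash
python3 -c "
from h import *
snap('wrist','w7')
gplan((.559,.234,.1),102.7,2)"
```

```text
grasp [0.5426 0.233  0.1893] 103.82 zaxis [ 0.039 -0.017 -0.999] d [ 0.0164  0.001  -0.0893] dyaw -1.12 j [ 19.  10.  80.  -2.  88. -85.] F [-0.9  0.2 -0.4] M [-0.    0.01 -0.01] g 0.0851 t 8.4667
total tool shift [-0.0131 -0.0007  0.0899] turn 1.12
-0.0066 -0.0003 0.0449 0.6
-0.0066 -0.0003 0.0449 0.6
```

View pics/w7.png

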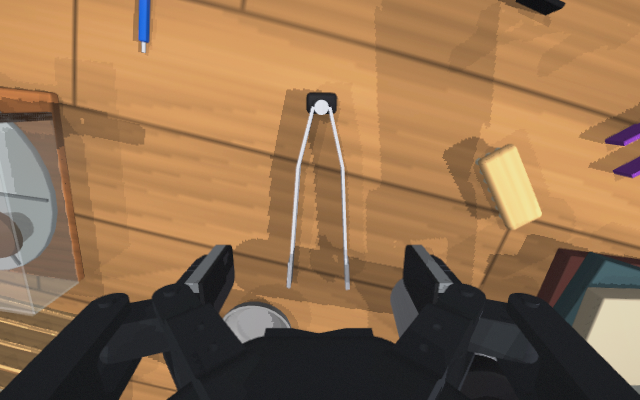

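```bash
python3 -c "
from h import *
h,r,l=[atz('w7',u,v,.022) for u,v in((321,107),(290,288),(348,288))]
print(h,r,l,(r+l)/2);m=(r+l)/2-h;print(np.linalg.norm(m),np.degrees(np.arctan2(m[1],m[0])),np.linalg.norm(l-r), h+m/np.linalg.norm(m)*.09)
crop('w7',270,80,370,300,'c8',3)
"
```

```text
[0.47052936 0.21432724 0.022     ] [0.67718964 0.22828058 0.022     ] [0.65955018 0.294476   0.022     ] [0.66836991 0.26137829 0.022     ]
0.2033585092256894 13.377739984816145 0.06850535701677911 [0.55808729 0.23515054 0.022     ]
```

View pics/c8.png

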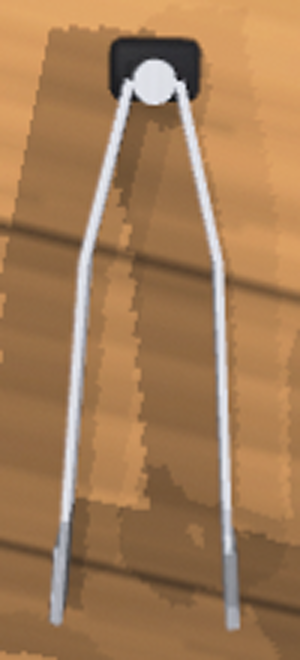

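```bash
python3 -c "
from h import *
gplan((.558,.2345,.06),103.2,5)"
```

```text
grasp [0.5426 0.233  0.1893] 103.82 zaxis [ 0.039 -0.017 -0.999] d [ 0.0154  0.0015 -0.1293] dyaw -0.62 j [ 19.  10.  80.  -2.  88. -85.] F [-0.9  0.2 -0.4] M [-0.    0.01 -0.01] g 0.0851 t 8.4667
total tool shift [-0.0109  0.0011  0.1298] turn 0.62
-0.0022 0.0002 0.0260 0.1
-0.0022 0.0002 0.0260 0.1
-0.0022 0.0002 0.0260 0.1
-0.0022 0.0002 0.0260 0.1
-0.0022 0.0002 0.0260 0.1
```

{"api": "step_arm", "payload": {"moves": "-0.002 0 0.020 0.1 0.078; -0.002 0 0.024 0.1 0.078; -0.002 0 0.024 0.1 0.078; -0.002 0 0.024 0.1 0.078; -0.002 0 0.018 0.1 0.078"}}

```text
clock: 8.88
position: [0.5654, 0.2288, 0.1459]
eef_rot: [[-0.974, -0.216, 0.067], [-0.217, 0.976, -0.012], [-0.063, -0.026, -0.998]]
wrist_force: [-0.1, -0.4, -0.1]
grip_width: 0.078
```

{"api": "step_arm", "payload": {"moves": "0 0 0.002 0 0.078; 0 0 0 0 0.078; 0 0 0 0 0.078; 0 0 0 0 0.078; 0 0 0 0 0.078"}}

```text
clock: 9.3
position: [0.5686, 0.2231, 0.1457]
eef_rot: [[-0.976, -0.206, 0.068], [-0.207, 0.978, -0.014], [-0.063, -0.028, -0.998]]
wrist_force: [0.4, 0.5, 0.0]
grip_width: 0.0781
```

```bash
python3 -c "
from h import *
snap('wrist','w8')
gplan((.558,.2345,.021),103.2,2)"
```

```text
grasp [0.5726 0.2225 0.0923] 101.9 zaxis [ 0.069 -0.014 -0.998] d [-0.0146  0.012  -0.0713] dyaw 1.3 j [ 17.  15.  85.  -2.  76. -85.] F [-0.5  0.2  1.1] M [-0.01  0.03  0.  ] g 0.0786 t 9.35
total tool shift [0.0163 0.0167 0.07  ] turn -1.3
0.0082 0.0084 0.0350 -0.6
0.0081 0.0084 0.0350 -0.6
```

View pics/w8.png

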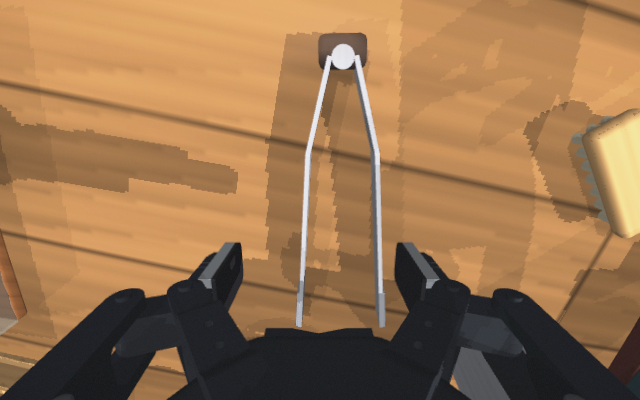

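{"api": "step_arm", "payload": {"moves": "0.007 0.006 0.008 -0.5 0.078; 0.006 0.006 0.012 -0.4 0.078; 0.004 0.003 0.012 -0.3 0.078; 0 0 0.008 0 0.078; 0 0 0 0 0.078"}}

```text
clock: 9.77
position: [0.5517, 0.2362, 0.1076]
eef_rot: [[-0.97, -0.229, 0.078], [-0.231, 0.973, -0.01], [-0.073, -0.028, -0.997]]
wrist_force: [0.3, -0.7, -0.1]
grip_width: 0.0779
```

```bash
python3 -c "
from h import *
gplan((.558,.2345,.021),103.2,2)"
```

```text
grasp [0.5559 0.2356 0.0537] 103.25 zaxis [ 0.078 -0.01  -0.997] d [ 0.0021 -0.0011 -0.0327] dyaw -0.05 j [ 19.  16.  89.  -2.  71. -84.] F [ 0.3 -0.7 -0.1] M [-0.01  0.05 -0.01] g 0.0779 t 9.7667
total tool shift [ 0.0006 -0.0007  0.0328] turn 0.05
0.0003 -0.0003 0.0164 0.0
0.0003 -0.0003 0.0164 0.0
```

{"api": "step_arm", "payload": {"moves": "0 0 0.008 0 0.078; 0 0 0.009 0 0.078; 0 0 0.007 0 0.078; 0 0 0.003 0 0.078; 0 0 0 0 0.078"}}

```text
clock: 10.18
position: [0.5543, 0.2364, 0.0787]
eef_rot: [[-0.97, -0.23, 0.079], [-0.231, 0.973, -0.01], [-0.075, -0.028, -0.997]]
wrist_force: [-0.5, 0.2, -0.7]
grip_width: 0.0779
```

```bash
python3 -c "
from h import *
gplan((.558,.2345,.021),103.2,2)
snap('wrist','w9')"
```

```text
grasp [0.5586 0.2359 0.0249] 103.29 zaxis [ 0.079 -0.01  -0.997] d [-0.0006 -0.0014 -0.0039] dyaw -0.09 j [ 19.  18.  90.  -2.  68. -84.] F [-0.5  0.2 -0.7] M [ 0.02  0.03 -0.01] g 0.0779 t 10.1833
total tool shift [ 0.0012 -0.0011  0.0038] turn 0.09
0.0006 -0.0005 0.0019 0.0
0.0006 -0.0005 0.0019 0.0
```

View pics/w9.png

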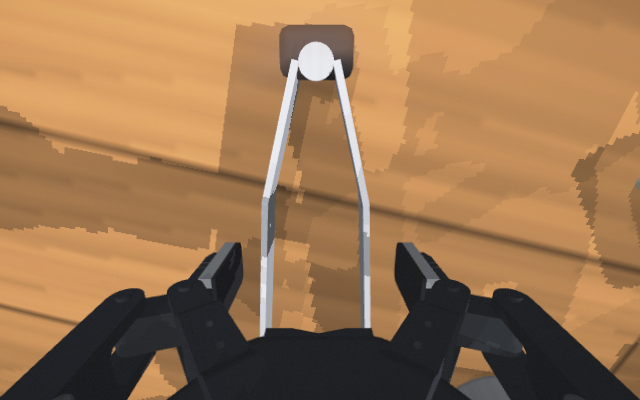

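{"api": "step_arm", "payload": {"moves": "0.0005 -0.001 0.0025 0 0.078; 0 0 0 0 0.056; 0 0 0 0 0.046; 0 0 0 0 0.046; 0 0 0 0 0.046", "force": 25}}

```text
clock: 10.65
position: [0.5564, 0.2353, 0.079]
eef_rot: [[-0.97, -0.229, 0.084], [-0.23, 0.973, -0.008], [-0.08, -0.028, -0.996]]
wrist_force: [-0.2, 0.5, -0.9]
grip_width: 0.0458
```

{"api": "step_arm", "payload": {"moves": "0 0 0 0 0.046; 0 0 0 0 0.046; 0 0 0 0 0.046; 0 0 0 0 0.046; 0 0 0 0 0.046"}}

```text
clock: 11.07
position: [0.5561, 0.2352, 0.0788]
eef_rot: [[-0.97, -0.229, 0.084], [-0.23, 0.973, -0.008], [-0.08, -0.028, -0.996]]
wrist_force: [0.4, 0.5, -1.0]
grip_width: 0.0461
```

```bash
python3 -c "
from h import *
gplan((.558,.2345,.021),103.2,1)
snap('wrist','w10')
snap('side','s10');crop('s10',200,180,360,300,'c10',5)"
```

```text
grasp [0.5606 0.2347 0.025 ] 103.23 zaxis [ 0.084 -0.008 -0.996] d [-0.0026 -0.0002 -0.004 ] dyaw -0.03 j [ 18.  18.  90.  -2.  68. -84.] F [ 0.4  0.5 -1. ] M [0.06 0.03 0.03] g 0.0461 t 11.0667
total tool shift [0.0029 0.0005 0.0037] turn 0.03
0.0029 0.0005 0.0037 0.0
```

View pics/w10.png

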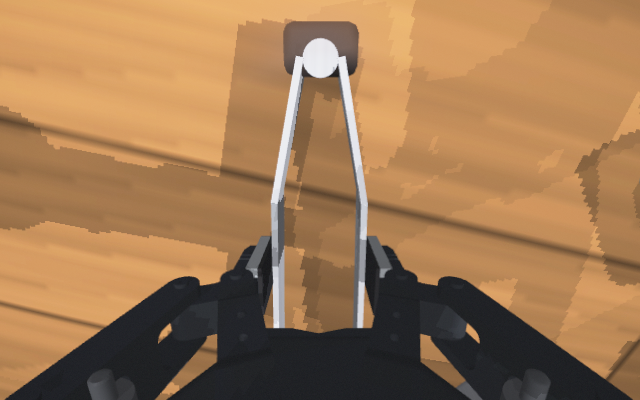

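View pics/c10.png

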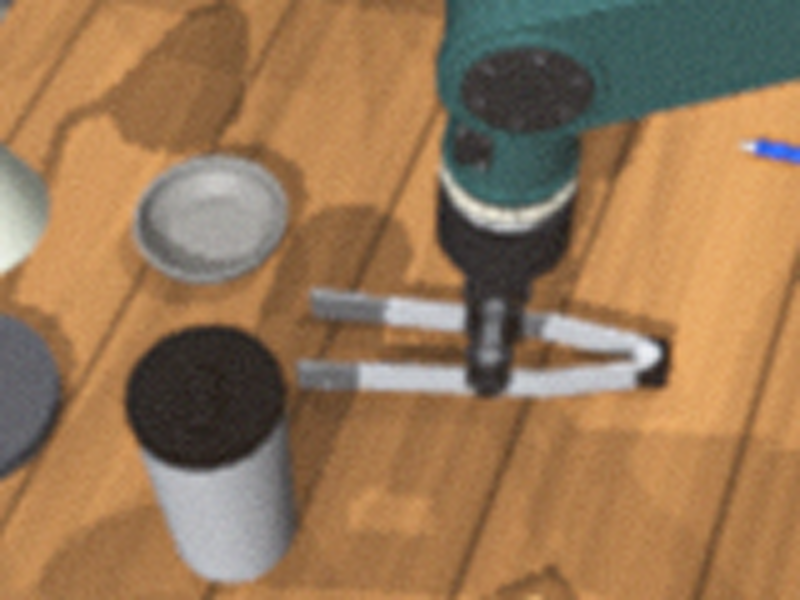

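```bash
cat >> h.py <<'E'
import json,os
def settip(gp=(.558,.2345),ang=13.2):
    s=env.get_state();R=np.array(s['eef_rot']);p=np.array(s['position']);a=np.radians(ang)
    d=np.array([np.cos(a),np.sin(a),0]);tip=np.array([*gp,.011])+.098*d
    json.dump([(R.T@(tip-p)).tolist(),(R.T@d).tolist(),(R.T@[0,0,1.]).tolist()],open('tip.json','w'))
def tplan(t,ang,n):
    o,d,u=map(np.array,json.load(open('tip.json')));s=env.get_state();R=np.array(s['eef_rot']);p=np.array(s['position'])
    tip=p+R@o;D=R@d;U=R@u;a0=np.degrees(np.arctan2(D[1],D[0]));dy=ang-a0
    print('tip',tip.round(4),'dir',D.round(3),'ang',round(a0,2),'up',U.round(3),'roll?',(R@np.cross(u,d)).round(3),'dyaw',round(dy,2),'pos',p.round(3),'F',s['wrist_force'].round(1),'g',round(s['grip_width'],4),'t',round(s['clock'],2),'j',np.degrees(s['joint_positions']).round(0))
    a=np.radians(dy);Rz=np.array([[np.cos(a),-np.sin(a),0],[np.sin(a),np.cos(a),0],[0,0,1]])
    dd=np.array(t)-Rz@R@o-p
    print('total tool now',(R.T@dd).round(4),'tip err world',(np.array(t)-tip).round(4))
    for i in range(n):
        b=a*i/n;Q=np.array([[np.cos(b),-np.sin(b),0],[np.sin(b),np.cos(b),0],[0,0,1]])@R
        print('%.4f %.4f %.4f %.1f'%(*(Q.T@dd/n),-dy/n))
E
python3 -c "
from h import *
x,r=tri([('scene0',210,325),('side0',351,92)]);print('bottle',x,r)
settip()
tplan((.66,.2,.12),13,4)
"
```

```text
bottle [ 0.57724114 -0.41189279  0.13424072] [0.0022, 0.0022]
tip [0.6534 0.2569 0.011 ] dir [ 0.974  0.228 -0.   ] ang 13.2 up [-0. -0.  1.] roll? [-0.228  0.974 -0.   ] dyaw -0.2 pos [0.556 0.235 0.079] F [-0.2  0.6 -1.7] g 0.0462 t 11.17 j [ 18.  18.  90.  -2.  68. -84.]
total tool now [-0.002  -0.0595 -0.1076] tip err world [ 0.0066 -0.0569  0.109 ]
-0.0005 -0.0149 -0.0269 0.0
-0.0005 -0.0149 -0.0269 0.0
-0.0005 -0.0149 -0.0269 0.0
-0.0005 -0.0149 -0.0269 0.0
```

{"api": "step_arm", "payload": {"moves": "0 0 -0.006 0 0.046; 0 0 -0.014 0 0.046; 0 0 -0.020 0 0.046; 0 0 -0.020 0 0.046; 0 0 -0.020 0 0.046"}}

```text
clock: 11.58
position: [0.5454, 0.2346, 0.1544]
eef_rot: [[-0.971, -0.229, 0.068], [-0.23, 0.973, -0.014], [-0.063, -0.029, -0.998]]
wrist_force: [-0.3, 0.1, -1.2]
grip_width: 0.0462
```

{"api": "step_arm", "payload": {"moves": "0 0 -0.020 0 0.046; 0 0 -0.010 0 0.046; 0 0 0 0 0.046; 0 0 0 0 0.046; 0 0 0 0 0.046"}}

```text
clock: 12.0
position: [0.5448, 0.2358, 0.1924]
eef_rot: [[-0.97, -0.229, 0.078], [-0.231, 0.973, -0.01], [-0.074, -0.028, -0.997]]
wrist_force: [-0.3, -0.8, -1.0]
grip_width: 0.0461
```

```bash
python3 -c "
from h import *
tplan((.485,-.183,.125),7,16)
snap('side','s11');crop('s11',180,150,380,300,'c11',4)
"
```

```text
tip [0.6418 0.2574 0.1241] dir [ 0.974  0.228 -0.006] ang 13.21 up [0.005 0.002 1.   ] roll? [-0.228  0.974 -0.   ] dyaw -6.21 pos [0.545 0.236 0.192] F [-0.3 -0.8 -1. ] g 0.0461 t 12.0 j [ 19.  11.  85.  -2.  80. -84.]
total tool now [ 0.2528 -0.3819 -0.009 ] tip err world [-0.1568 -0.4404  0.0009]
0.0158 -0.0239 -0.0006 0.4
0.0156 -0.0240 -0.0006 0.4
0.0155 -0.0241 -0.0005 0.4
0.0153 -0.0242 -0.0005 0.4
0.0152 -0.0243 -0.0005 0.4
0.0150 -0.0244 -0.0005 0.4
0.0148 -0.0245 -0.0005 0.4
0.0147 -0.0246 -0.0005 0.4
0.0145 -0.0247 -0.0004 0.4
0.0143 -0.0248 -0.0004 0.4
0.0142 -0.0249 -0.0004 0.4
0.0140 -0.0250 -0.0004 0.4
0.0138 -0.0251 -0.0004 0.4
0.0136 -0.0252 -0.0004 0.4
0.0135 -0.0253 -0.0004 0.4
0.0133 -0.0253 -0.0003 0.4
```

View pics/c11.png

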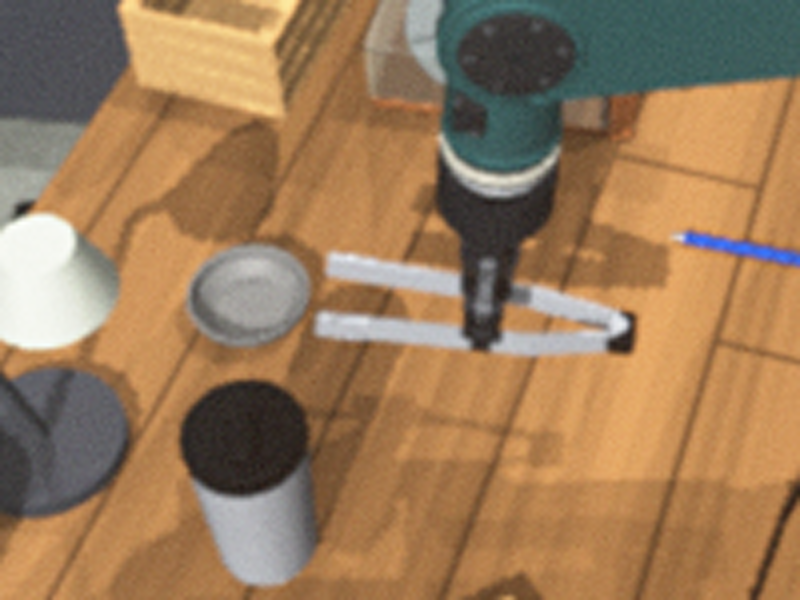

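{"api": "step_arm", "payload": {"moves": "0.010 -0.012 -0.001 0.2 0.046; 0.016 -0.022 -0.001 0.4 0.046; 0.0155 -0.024 -0.001 0.4 0.046; 0.0155 -0.024 -0.001 0.4 0.046; 0.0153 -0.024 -0.001 0.4 0.046"}}

```text
clock: 12.47
position: [0.4937, 0.1167, 0.1854]
eef_rot: [[-0.976, -0.206, 0.064], [-0.207, 0.978, -0.01], [-0.061, -0.024, -0.998]]
wrist_force: [1.1, 0.0, -0.4]
grip_width: 0.0462
```

{"api": "step_arm", "payload": {"moves": "0.015 -0.0245 -0.001 0.4 0.046; 0.015 -0.0245 -0.001 0.4 0.046; 0.015 -0.0245 -0.001 0.4 0.046; 0.0145 -0.025 -0.001 0.4 0.046; 0.0145 -0.025 -0.001 0.4 0.046"}}

```text
clock: 12.88
position: [0.4376, -0.0242, 0.1804]
eef_rot: [[-0.984, -0.172, 0.049], [-0.173, 0.985, -0.01], [-0.047, -0.019, -0.999]]
wrist_force: [1.1, -0.9, -0.6]
grip_width: 0.0461
```

```bash
python3 -c "
from h import *
tplan((.485,-.183,.125),7,8)
"
```

```text
tip [ 0.5336 -0.008   0.1094] dir [ 0.985  0.171 -0.033] ang 9.86 up [ 0.034 -0.003  0.999] roll? [-0.171  0.985  0.009] dyaw -2.86 pos [ 0.438 -0.024  0.18 ] F [ 1.1 -0.9 -0.6] g 0.0461 t 12.88 j [ -11.   -8.  105.   -0.   80. -110.]
total tool now [ 0.0773 -0.1594 -0.0163] tip err world [-0.0486 -0.175   0.0156]
0.0097 -0.0199 -0.0020 0.4
0.0095 -0.0200 -0.0020 0.4
0.0094 -0.0200 -0.0020 0.4
0.0093 -0.0201 -0.0020 0.4
0.0092 -0.0202 -0.0020 0.4
0.0090 -0.0202 -0.0020 0.4
0.0089 -0.0203 -0.0020 0.4
0.0088 -0.0203 -0.0020 0.4
```

{"api": "step_arm", "payload": {"moves": "0.0115 -0.021 -0.003 0.4 0.046; 0.0115 -0.021 -0.003 0.4 0.046; 0.011 -0.021 -0.003 0.4 0.046; 0.010 -0.021 -0.003 0.4 0.046; 0.009 -0.021 -0.003 0.4 0.046"}}

```text
clock: 13.3
position: [0.3937, -0.141, 0.1869]
eef_rot: [[-0.99, -0.135, 0.034], [-0.135, 0.991, -0.006], [-0.033, -0.01, -0.999]]
wrist_force: [-0.0, -0.1, -1.2]
grip_width: 0.0461
```

{"api": "step_arm", "payload": {"moves": "0.009 -0.020 -0.002 0.4 0.046; 0.008 -0.015 -0.001 0.4 0.046; 0 -0.005 0 0 0.046; 0 0 0 0 0.046; 0 0 0 0 0.046"}}

```text
clock: 13.72
position: [0.3777, -0.1873, 0.1841]
eef_rot: [[-0.993, -0.112, 0.025], [-0.112, 0.994, -0.001], [-0.025, -0.004, -1.0]]
wrist_force: [-0.0, 0.8, -1.1]
grip_width: 0.0461
```

```bash
python3 -c "
from h import *
tplan((.485,-.183,.125),7,4)
snap('wrist','w12')
"
```

```text
tip [ 0.4729 -0.1761  0.1109] dir [ 0.992  0.111 -0.055] ang 6.41 up [ 0.057 -0.017  0.998] roll? [-0.11   0.994  0.024] dyaw 0.59 pos [ 0.378 -0.187  0.184] F [-0.   0.8 -1.1] g 0.0461 t 13.72 j [ -35.   -9.  106.    1.   82. -131.]
total tool now [-0.0116 -0.0093 -0.0137] tip err world [ 0.0121 -0.0069  0.0141]
-0.0029 -0.0023 -0.0034 -0.1
-0.0029 -0.0023 -0.0034 -0.1
-0.0029 -0.0023 -0.0034 -0.1
-0.0029 -0.0023 -0.0034 -0.1
```

View pics/w12.png

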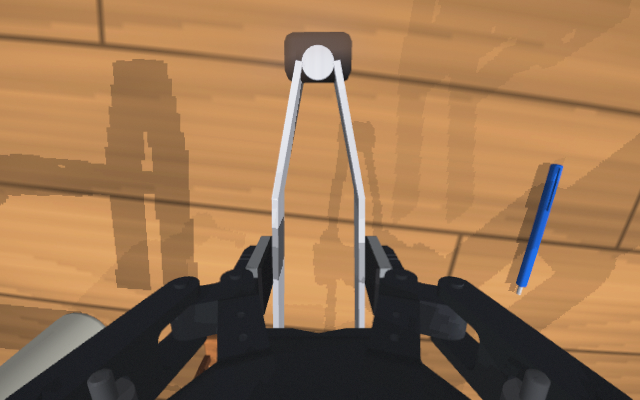

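```bash
python3 -c "
from h import *
tplan((.50,-.1805,.05),6.8,6)
"
```

```text
tip [ 0.4729 -0.1757  0.1108] dir [ 0.992  0.112 -0.055] ang 6.45 up [ 0.058 -0.017  0.998] roll? [-0.111  0.994  0.024] dyaw 0.35 pos [ 0.378 -0.187  0.184] F [-1.2 -0.1 -0.6] g 0.0461 t 13.77 j [ -35.   -9.  106.    1.   82. -131.]
total tool now [-0.0249 -0.0082  0.0615] tip err world [ 0.0271 -0.0048 -0.0608]
-0.0042 -0.0014 0.0102 -0.1
-0.0042 -0.0014 0.0102 -0.1
-0.0042 -0.0014 0.0102 -0.1
-0.0042 -0.0014 0.0102 -0.1
-0.0041 -0.0014 0.0102 -0.1
-0.0041 -0.0014 0.0102 -0.1
```

{"api": "step_arm", "payload": {"moves": "-0.004 -0.0014 0.009 0 0.046; -0.004 -0.0014 0.011 0 0.046; -0.004 -0.0014 0.011 -0.1 0.046; -0.004 -0.0014 0.011 -0.1 0.046; -0.004 -0.0014 0.010 -0.1 0.046"}}

```text
clock: 14.18
position: [0.4036, -0.1877, 0.1301]
eef_rot: [[-0.992, -0.126, 0.029], [-0.126, 0.992, -0.001], [-0.029, -0.005, -1.0]]
wrist_force: [0.7, -0.6, -0.2]
grip_width: 0.0461
```

{"api": "step_arm", "payload": {"moves": "-0.002 0 0.005 0 0.046; 0 0 0 0 0.046; 0 0 0 0 0.046; 0 0 0 0 0.046; 0 0 0 0 0.046"}}

```text
clock: 14.6
position: [0.4061, -0.1832, 0.1205]
eef_rot: [[-0.991, -0.132, 0.023], [-0.132, 0.991, 0.004], [-0.024, 0.001, -1.0]]
wrist_force: [0.5, 0.4, -1.3]
grip_width: 0.0463
```

```bash
python3 -c "
from h import *
tplan((.50,-.1805,.05),6.8,2)
snap('scene','sc13');snap('side','sd13');snap('wrist','w13')
crop('sc13',190,180,350,340,'c13',4.5);crop('sd13',250,90,430,220,'d13',4.4)
"
```

```text
tip [ 0.5009 -0.1698  0.0473] dir [ 0.99   0.131 -0.056] ang 7.55 up [ 0.059 -0.021  0.998] roll? [-0.13   0.991  0.028] dyaw -0.75 pos [ 0.406 -0.183  0.121] F [ 0.5  0.4 -1.3] g 0.0463 t 14.6 j [ -32.   -2.  108.    1.   74. -130.]
total tool now [ 0.0023 -0.0092 -0.0028] tip err world [-0.0009 -0.0107  0.0027]
0.0011 -0.0046 -0.0014 0.4
0.0011 -0.0046 -0.0014 0.4
```

View pics/c13.png

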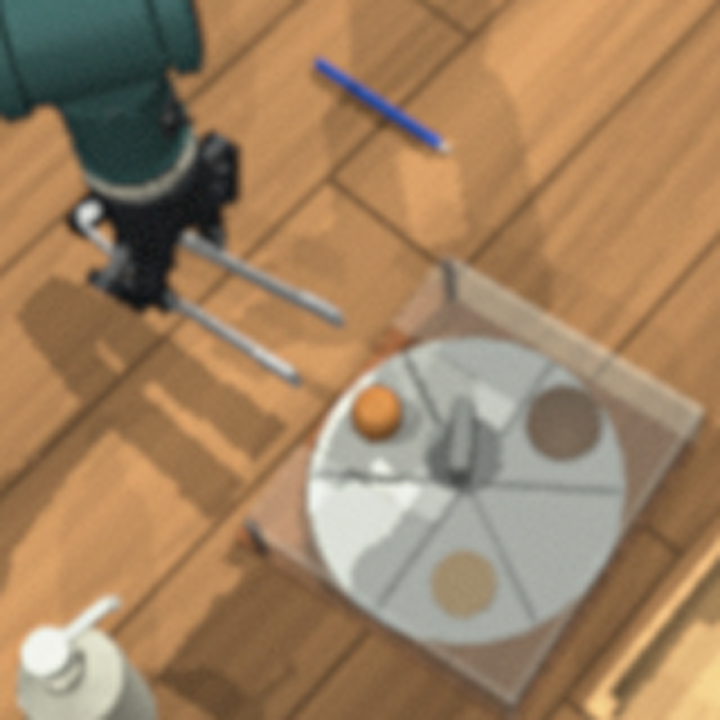

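View pics/d13.png

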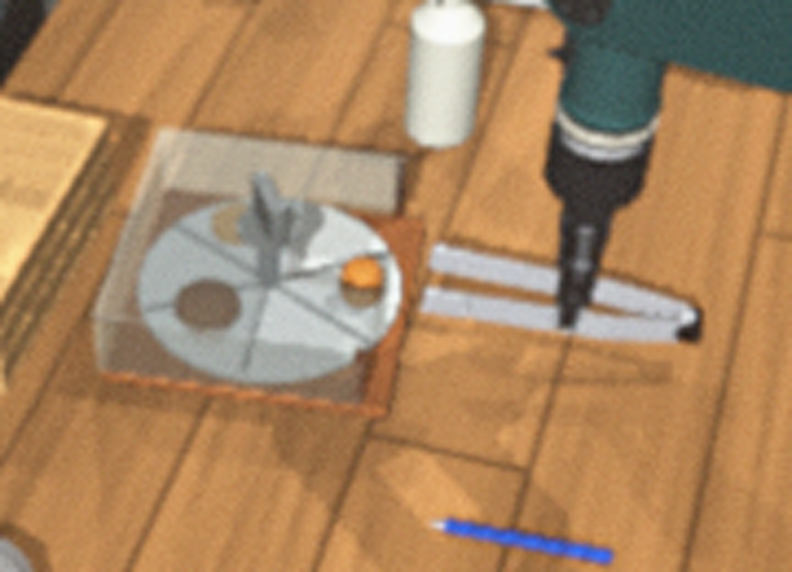

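```bash
python3 -c "
from h import *
C=lambda x,y:('sc13',190+x/4.5,180+y/4.5)
D=lambda x,y:('sd13',250+x/4.4,90+y/4.4)
l=tri([C(341,317),D(424,288)]);r=tri([C(298,376),D(434,245)]);print(l,r,(l[0]+r[0])/2)
t=tri([C(376,408),D(362,275)]);print('roll',t)
o,d,u=map(np.array,json.load(open('tip.json')));s,c=load('sc13');R=np.array(s['eef_rot']);p=s['position']
e=p+R@(o+.017*d+.011*u);print('model top end',e)
"
```

```text
(array([ 0.5189921 , -0.14151861,  0.07007786]), [0.0008, 0.0008]) (array([ 0.52518714, -0.19202697,  0.06936261]), [0.0021, 0.0021]) [ 0.52208962 -0.16677279  0.06972023]
roll (array([ 0.57503903, -0.16837807,  0.04451766]), [0.0, 0.0])
model top end [ 0.51842551 -0.16781389  0.05728137]
```

View pics/w13.png

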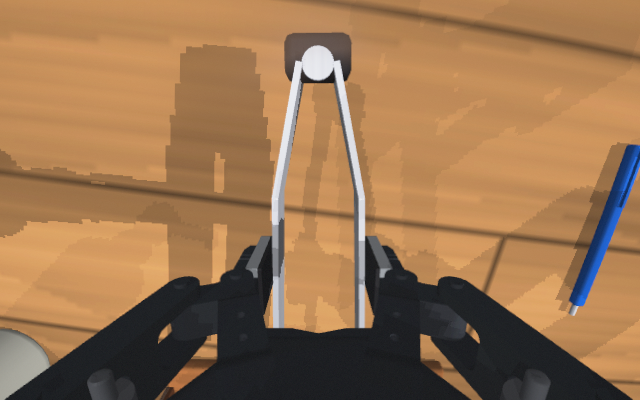

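```bash
python3 -c "
from h import *
crop('sd13',330,130,420,175,'d14',8.5);crop('sc13',200,215,275,270,'c14',9)
"
```

```text
(no output)
```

View pics/d14.png

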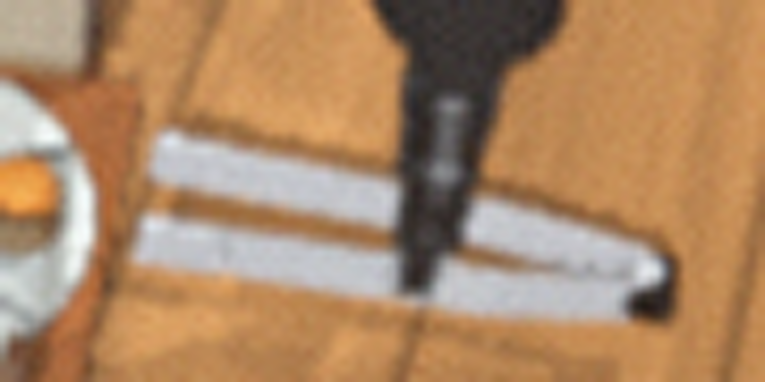

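View pics/c14.png

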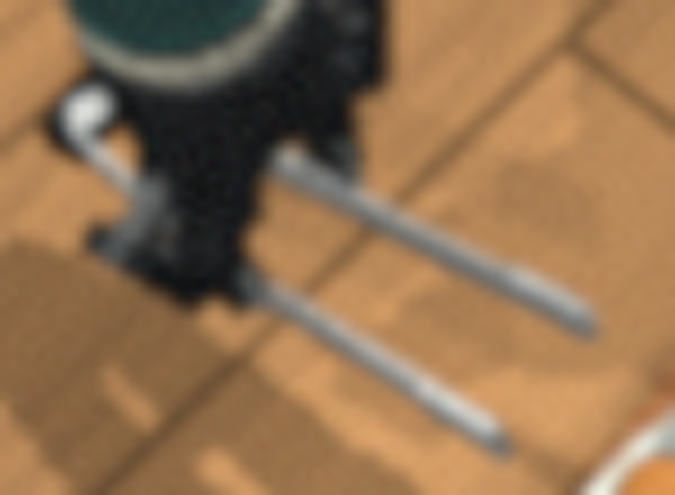

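```bash
python3 -c "
from h import *
C=lambda x,y:('sc13',200+x/9,215+y/9)
D=lambda x,y:('sd13',330+x/8.5,130+y/8.5)
l=tri([C(592,317),D(143,217)]);r=tri([C(503,438),D(168,133)]);print('l',l,'r',r,(l[0]+r[0])/2)
h=tri([C(90,108),D(652,268)]);print('hinge',h)
o,d,u=map(np.array,json.load(open('tip.json')));s,c=load('sc13');R=np.array(s['eef_rot']);p=s['position']
print('model top end',p+R@(o+.017*d+.011*u),'hinge',p+R@(o-.188*d+.011*u),'gripbottom',p+R@[0,0,.073])
for n,P in (('end',p+R@(o+.017*d+.011*u)),('hinge',p+R@(o-.188*d+.011*u))):
  a=proj('sc13',P);b=proj('sd13',P);print(n,(a[0]-200)*9,(a[1]-215)*9,(b[0]-330)*8.5,(b[1]-130)*8.5)
# wrist view model of hinge
for t in('w10','w13'):
  s,c=load(t);R=np.array(s['eef_rot']);p=s['position'];print(t,proj(t,p+R@(o-.188*d+.011*u)))
"
```

```text
l (array([ 0.51789931, -0.14119362,  0.07012761]), [0.0015, 0.0015]) r (array([ 0.5228929 , -0.19327574,  0.06857575]), [0.0036, 0.0036]) [ 0.5203961  -0.16723468  0.06935168]
hinge (array([ 0.31745379, -0.19318757,  0.05252053]), [0.0014, 0.0014])
model top end [ 0.51842551 -0.16781389  0.05728137] hinge [ 0.31552247 -0.19470659  0.06877669] gripbottom [ 0.40780995 -0.1828967   0.04755142]
end 539.3025173694368 386.1203500528948 152.786455828481 197.93437842440704
hinge 69.76300727531418 85.19496122541537 660.8161574439305 238.4926825588475
w10 (np.float64(318.6982772363176), np.float64(56.086398480364466))
w13 (np.float64(318.8071836917186), np.float64(56.25006351691266))
```

The tongs have pivoted in the grip. Tip ends measure z≈0.069 and the hinge ≈0.053, so the tips are about 5° up. I'll update the tip model from this measurement and lower accordingly.

```bash
python3 -c "
from h import *
s,c=load('sc13');R=np.array(s['eef_rot']);p=np.array(s['position'])
a=np.radians(7.3);d=np.array([np.cos(a)*.9966,np.sin(a)*.9966,.083]);u=np.array([-.083*np.cos(a),-.083*np.sin(a),.9966])
tip=np.array([.5204,-.1672,.0723])-.017*d-.011*u
json.dump([(R.T@(tip-p)).tolist(),(R.T@d).tolist(),(R.T@u).tolist()],open('tip.json','w'))
tplan((.505,-.1785,.048),7,3)
"
```

```text
tip [ 0.5045 -0.1697  0.0603] dir [0.989 0.126 0.084] ang 7.27 up [-0.083 -0.01   0.997] roll? [-0.127  0.992 -0.001] dyaw -0.27 pos [ 0.406 -0.184  0.121] F [ 0.3  0.5 -0.7] g 0.0463 t 14.75 j [ -32.   -2.  108.    1.   74. -130.]
total tool now [ 0.001  -0.0084  0.0123] tip err world [ 0.0005 -0.0088 -0.0123]
0.0003 -0.0028 0.0041 0.1
0.0003 -0.0028 0.0041 0.1
0.0003 -0.0028 0.0041 0.1
```

{"api": "step_arm", "payload": {"moves": "0 -0.003 0.004 0 0.046; 0 -0.003 0.004 0 0.046; 0 -0.003 0.004 0 0.046; 0 0 0 0 0.046; 0 0 0 0 0.046"}}

```text
clock: 15.17
position: [0.408, -0.1943, 0.1088]
eef_rot: [[-0.991, -0.13, 0.026], [-0.13, 0.991, 0.002], [-0.026, -0.002, -1.0]]
wrist_force: [0.1, 0.5, -0.8]
grip_width: 0.0462
```

```bash
python3 -c "
from h import *
tplan((.5745,-.1695,.046),7,5)
"
```

```text
tip [ 0.5066 -0.1806  0.0485] dir [0.988 0.125 0.086] ang 7.21 up [-0.085 -0.008  0.996] roll? [-0.125  0.992 -0.003] dyaw -0.21 pos [ 0.408 -0.194  0.109] F [ 0.1  0.5 -0.8] g 0.0462 t 15.17 j [ -33.   -1.  108.    1.   72. -131.]
total tool now [-0.0687  0.0026  0.0043] tip err world [ 0.0679  0.0111 -0.0025]
-0.0137 0.0005 0.0009 0.0
-0.0137 0.0005 0.0009 0.0
-0.0137 0.0005 0.0009 0.0
-0.0137 0.0005 0.0009 0.0
-0.0137 0.0006 0.0009 0.0
```

{"api": "step_arm", "payload": {"moves": "-0.010 0.0005 0 0 0.046; -0.010 0.0005 0 0 0.046; -0.010 0.0005 0 0 0.046; 0 0 0 0 0.046; 0 0 0 0 0.046"}}

```text
clock: 15.58
position: [0.4413, -0.1884, 0.1096]
eef_rot: [[-0.991, -0.13, 0.027], [-0.13, 0.992, 0.002], [-0.027, -0.002, -1.0]]
wrist_force: [0.7, -0.2, -1.3]
grip_width: 0.0463
```

```bash
python3 -c "
from h import *
tplan((.5745,-.1695,.044),7,5)
snap('scene','sc15');snap('side','sd15')
crop('sc15',225,220,325,300,'c15',8);crop('sd15',300,120,420,180,'d15',6.6)
"
```

```text
tip [ 0.54   -0.1748  0.0494] dir [0.988 0.125 0.087] ang 7.19 up [-0.086 -0.008  0.996] roll? [-0.125  0.992 -0.002] dyaw -0.19 pos [ 0.441 -0.188  0.11 ] F [ 0.7 -0.2 -1.3] g 0.0463 t 15.58 j [ -30.    3.  104.    1.   72. -128.]
total tool now [-0.0347  0.0011  0.0063] tip err world [ 0.0345  0.0053 -0.0054]
-0.0069 0.0002 0.0013 0.0
-0.0069 0.0002 0.0013 0.0
-0.0069 0.0002 0.0013 0.0
-0.0069 0.0002 0.0013 0.0
-0.0069 0.0002 0.0013 0.0
```

View pics/c15.png

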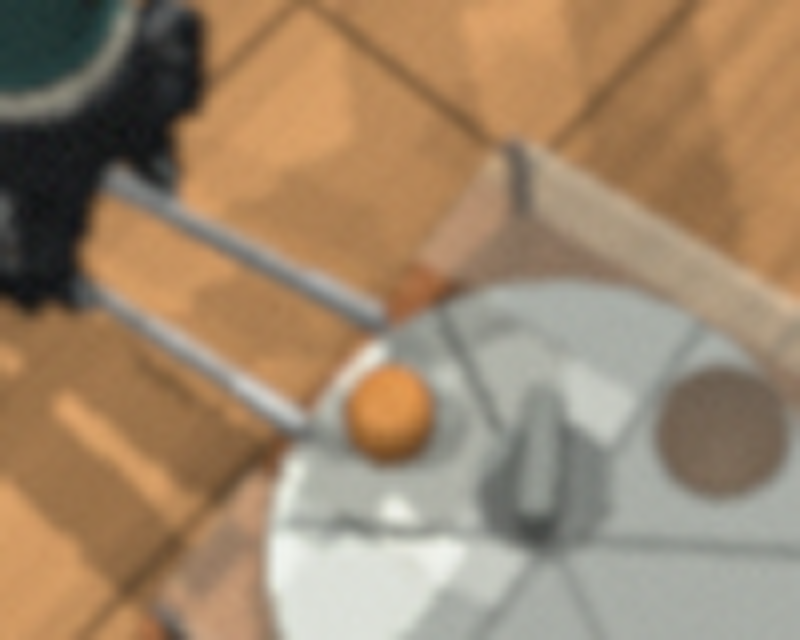

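View pics/d15.png

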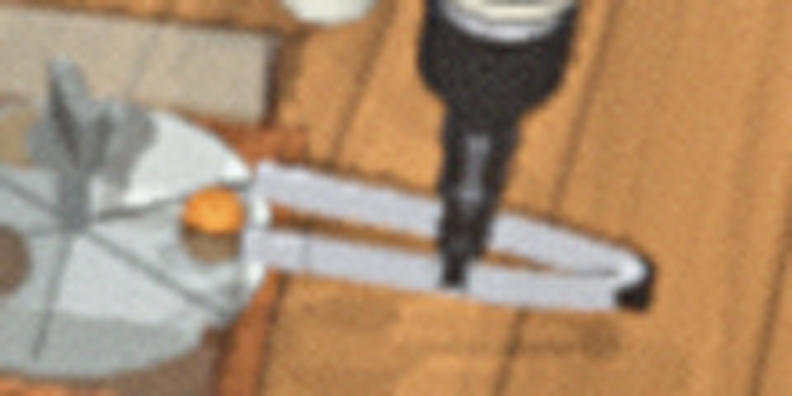

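```bash
python3 -c "
from h import *
C=lambda x,y:('sc15',225+x/8,220+y/8)
D=lambda x,y:('sd15',300+x/6.6,120+y/6.6)
l=tri([C(378,318),D(246,226)]);r=tri([C(299,428),D(258,162)]);print('l',l,'r',r,(l[0]+r[0])/2)
t=tri([C(390,413),D(212,212)]);print('roll',t)
h=tri([C(390,413),D(212,212)])
s,c=load('sc15');o,d,u=map(np.array,json.load(open('tip.json')));R=np.array(s['eef_rot']);p=s['position'];print(p+R@(o+.017*d+.011*u))
"
```

```text
l (array([ 0.55234253, -0.1486021 ,  0.0600817 ]), [0.0004, 0.0004]) r (array([ 0.55975848, -0.20030375,  0.05882738]), [0.0002, 0.0002]) [ 0.55605051 -0.17445293  0.05945454]
roll (array([ 0.57679992, -0.17037162,  0.04388177]), [0.0006, 0.0006])
[ 0.5558465  -0.17276845  0.06178114]
```

{"api": "step_arm", "payload": {"moves": "-0.008 0.0004 0.001 0 0.046; -0.008 0.0004 0.001 0 0.046; -0.008 0.0004 0.001 0 0.046; -0.008 0 0.001 0 0.046; 0 0 0 0 0.046"}}

```text
clock: 16.1
position: [0.4754, -0.1826, 0.1062]
eef_rot: [[-0.991, -0.128, 0.028], [-0.128, 0.992, 0.002], [-0.028, -0.002, -1.0]]
wrist_force: [0.1, -0.4, -0.5]
grip_width: 0.0463
```

```bash
python3 -c "
from h import *
tplan((.5765,-.1695,.044),7,2)
snap('scene','sc16');snap('side','sd16')
crop('sc16',225,220,325,300,'c16',8);crop('sd16',290,120,410,180,'d16',6.6)
"
```

```text
tip [ 0.5741 -0.1691  0.046 ] dir [0.989 0.123 0.087] ang 7.11 up [-0.087 -0.008  0.996] roll? [-0.124  0.992 -0.003] dyaw -0.11 pos [ 0.475 -0.183  0.106] F [ 0.1 -0.4 -0.5] g 0.0463 t 16.1 j [ -28.    6.  100.    1.   72. -125.]
total tool now [-0.0023 -0.0005  0.0021] tip err world [ 0.0024 -0.0004 -0.002 ]
-0.0011 -0.0003 0.0010 0.1
-0.0011 -0.0003 0.0010 0.1
```

View pics/c16.png

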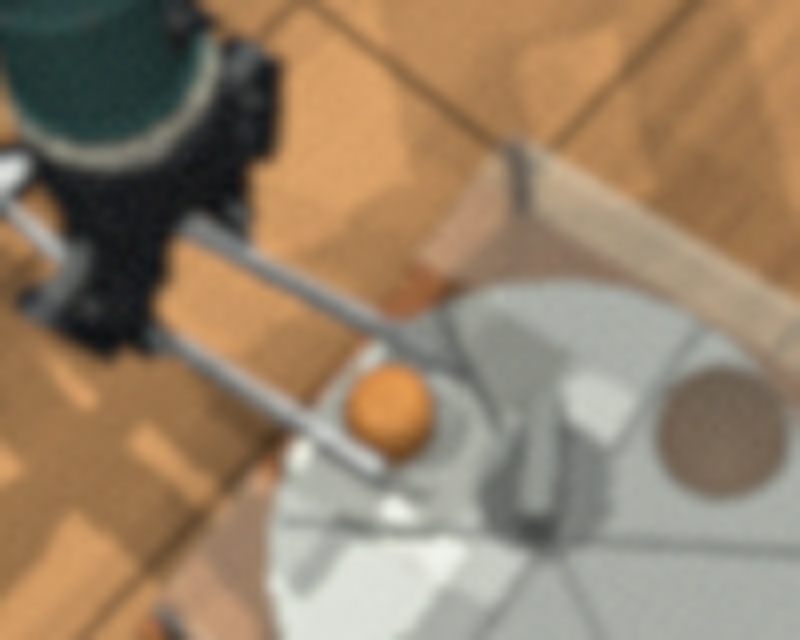

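View pics/d16.png

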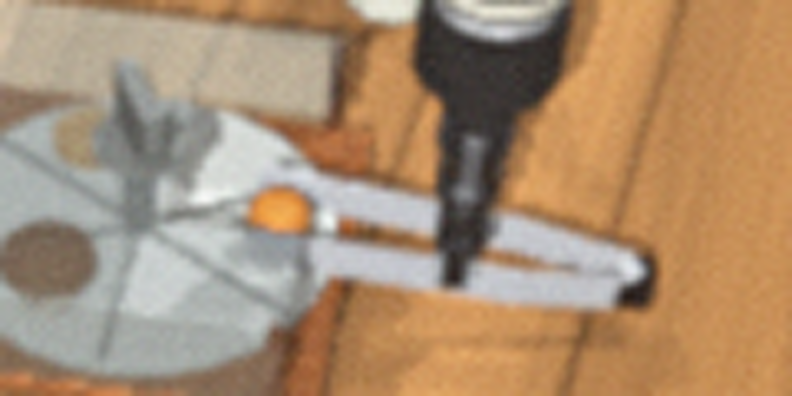

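{"api": "step_arm", "payload": {"moves": "-0.001 0 0.002 0 0.046; -0.001 0 0.002 0 0.046; 0 0 0 0 0.046; 0 0 0 0 0.043; 0 0 0 0 0.040", "force": 30}}

```text
clock: 16.62
position: [0.4755, -0.1823, 0.1013]
eef_rot: [[-0.991, -0.128, 0.025], [-0.128, 0.992, 0.002], [-0.025, -0.001, -1.0]]
wrist_force: [0.5, 0.6, -0.2]
grip_width: 0.0404
```

{"api": "step_arm", "payload": {"moves": "0 0 0 0 0.037; 0 0 0 0 0.035; 0 0 0 0 0.035; 0 0 0 0 0.035; 0 0 0 0 0.035"}}

```text
clock: 17.03
position: [0.4754, -0.1825, 0.1019]
eef_rot: [[-0.992, -0.127, 0.026], [-0.127, 0.992, 0.002], [-0.026, -0.001, -1.0]]
wrist_force: [1.0, -0.6, -0.6]
grip_width: 0.0391
```

```bash
python3 -c "
from h import *
tplan((.5765,-.1695,.044),7,2)
snap('scene','sc17');snap('side','sd17')
crop('sc17',225,220,325,300,'c17',8);crop('sd17',290,120,410,180,'d17',6.6)
"
```

```text
tip [ 0.574  -0.1692  0.0415] dir [0.989 0.122 0.085] ang 7.05 up [-0.085 -0.008  0.996] roll? [-0.123  0.993 -0.002] dyaw -0.05 pos [ 0.475 -0.183  0.102] F [ 1.  -0.6 -0.6] g 0.0391 t 17.03 j [ -28.    7.  101.    1.   71. -125.]
total tool now [-0.0025 -0.0006 -0.0025] tip err world [ 0.0025 -0.0003  0.0025]
-0.0012 -0.0003 -0.0012 0.0
-0.0012 -0.0003 -0.0012 0.0
```

View pics/c17.png

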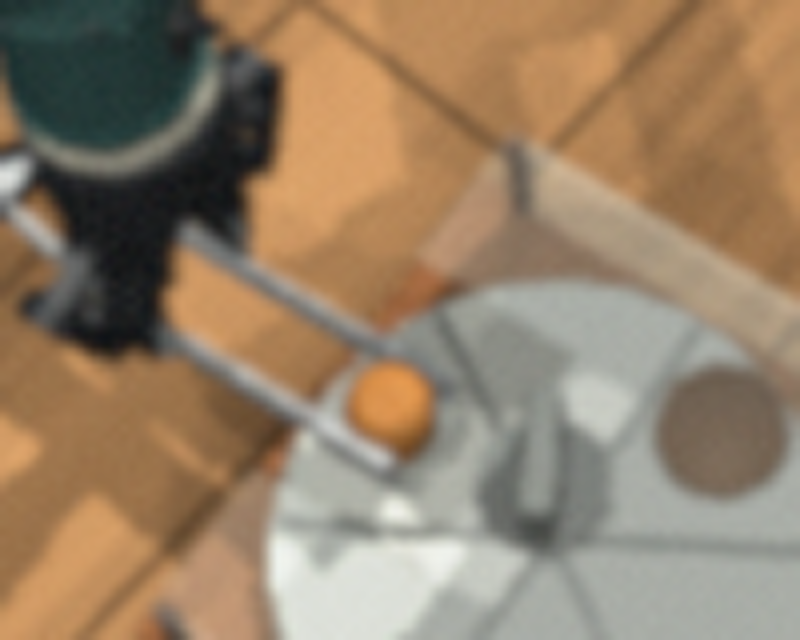

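View pics/d17.png

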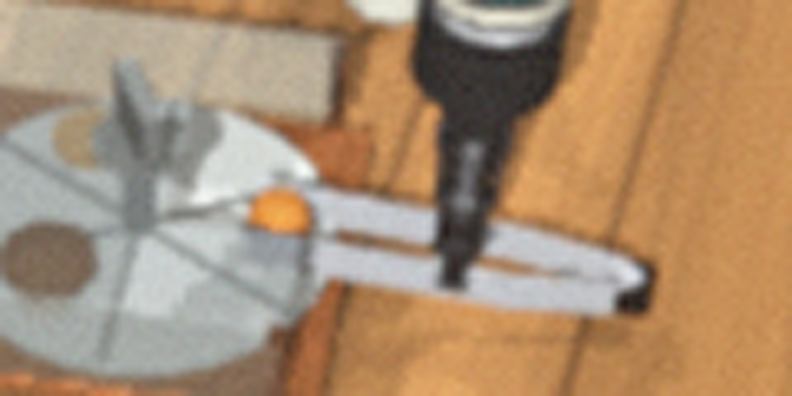

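Fingers stopped at 39.1 mm against a 35 mm command, so the roll is clamped. Lifting gently.

{"api": "step_arm", "payload": {"moves": "0 0 0 0 0.032; 0 0 -0.002 0 0.032; 0 0 -0.004 0 0.032; 0 0 -0.006 0 0.032; 0 0 -0.007 0 0.032"}}

```text
clock: 17.55
position: [0.4737, -0.182, 0.1201]
eef_rot: [[-0.992, -0.127, 0.021], [-0.127, 0.992, 0.004], [-0.021, 0.001, -1.0]]
wrist_force: [0.1, -0.0, -1.5]
grip_width: 0.0393
```

```bash
python3 -c "
from h import *
tplan((.5745,-.1695,.135),7,10)
snap('scene','sc18');snap('side','sd18')
crop('sc18',225,200,325,280,'c18',8);crop('sd18',290,110,410,180,'d18',6.6)
"
```

```text
tip [ 0.572  -0.1685  0.0593] dir [0.989 0.122 0.081] ang 7.04 up [-0.08  -0.01   0.997] roll? [-0.123  0.993  0.   ] dyaw -0.04 pos [ 0.474 -0.182  0.12 ] F [ 0.1 -0.  -1.5] g 0.0393 t 17.55 j [ -28.    6.  100.    1.   74. -125.]
total tool now [-0.004  -0.0012 -0.0757] tip err world [ 0.0025 -0.001   0.0757]
-0.0004 -0.0001 -0.0076 0.0
-0.0004 -0.0001 -0.0076 0.0
-0.0004 -0.0001 -0.0076 0.0
-0.0004 -0.0001 -0.0076 0.0
-0.0004 -0.0001 -0.0076 0.0
-0.0004 -0.0001 -0.0076 0.0
-0.0004 -0.0001 -0.0076 0.0
-0.0004 -0.0001 -0.0076 0.0
-0.0004 -0.0001 -0.0076 0.0
-0.0004 -0.0001 -0.0076 0.0
```

View pics/d18.png

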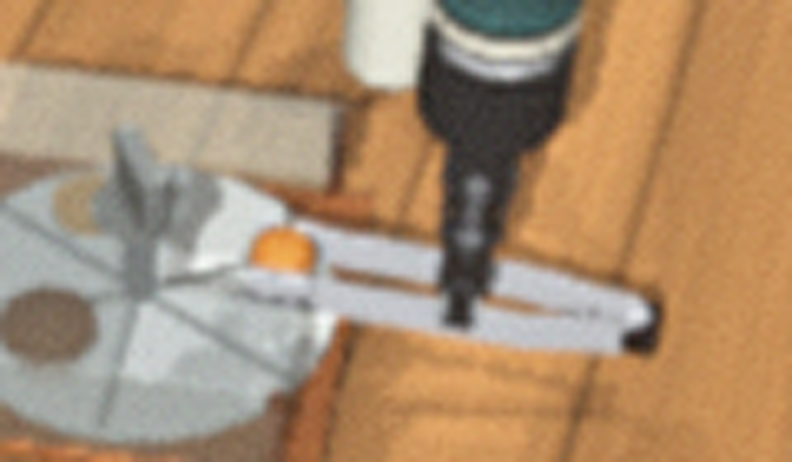

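{"api": "step_arm", "payload": {"moves": "-0.0004 0 -0.008 0 0.032; -0.0004 0 -0.008 0 0.032; -0.0004 0 -0.008 0 0.032; -0.0004 0 -0.008 0 0.032; -0.0004 0 -0.008 0 0.032"}}

```text
clock: 18.07
position: [0.4751, -0.182, 0.1646]
eef_rot: [[-0.992, -0.127, 0.023], [-0.127, 0.992, 0.003], [-0.023, 0.0, -1.0]]
wrist_force: [-0.1, 0.0, -0.9]
grip_width: 0.0395
```

{"api": "step_arm", "payload": {"moves": "-0.0004 0 -0.008 0 0.032; -0.0004 0 -0.008 0 0.032; -0.0004 0 -0.008 0 0.032; -0.0004 0 -0.006 0 0.032; 0 0 -0.003 0 0.032"}}

```text
clock: 18.48
position: [0.4769, -0.1823, 0.2042]
eef_rot: [[-0.991, -0.127, 0.027], [-0.127, 0.992, 0.001], [-0.027, -0.003, -1.0]]
wrist_force: [0.4, -0.2, -1.6]
grip_width: 0.0398
```

{"api": "step_arm", "payload": {"moves": "0 0 0 0 0.032; 0 0 0 0 0.032; 0 0 0 0 0.032; 0 0 0 0 0.032; 0 0 0 0 0.032"}}

```text
clock: 18.9
position: [0.4768, -0.1822, 0.2042]
eef_rot: [[-0.991, -0.127, 0.027], [-0.127, 0.992, 0.001], [-0.027, -0.002, -1.0]]
wrist_force: [-0.5, 0.7, -1.1]
grip_width: 0.0391
```

```bash
python3 -c "
from h import *
tplan((.5745,-.1695,.135),7,1)
snap('scene','sc19');snap('side','sd19')
crop('sc19',205,180,345,300,'c19',5.5);crop('sd19',260,80,400,190,'d19',5.5)
"
```

```text
tip [ 0.5755 -0.1689  0.1439] dir [0.989 0.122 0.086] ang 7.05 up [-0.086 -0.007  0.996] roll? [-0.123  0.993 -0.003] dyaw -0.05 pos [ 0.477 -0.182  0.204] F [-0.5  0.7 -1.1] g 0.0391 t 18.9 j [ -28.    2.   94.    1.   84. -125.]
total tool now [ 0.0013 -0.0003  0.0089] tip err world [-0.001  -0.0006 -0.0089]
0.0013 -0.0003 0.0089 0.1
```

View pics/c19.png

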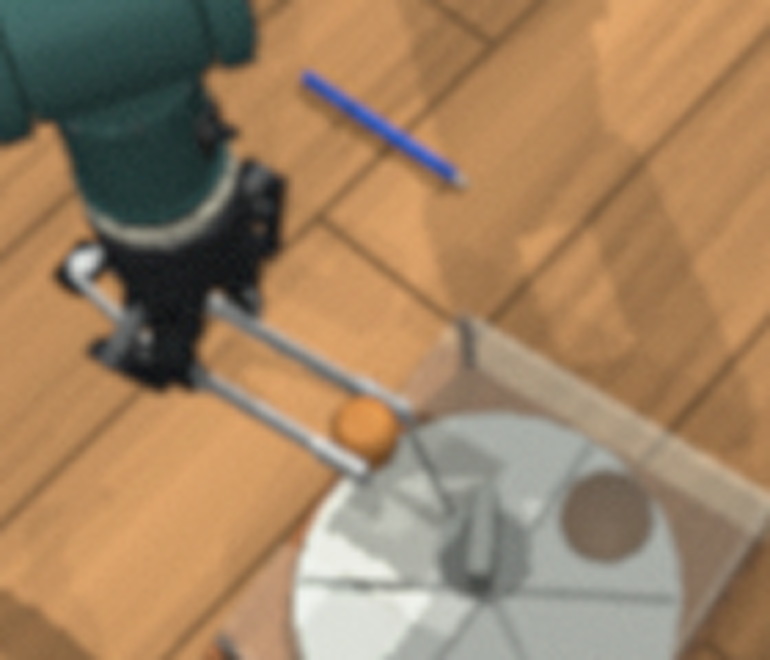

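View pics/d19.png

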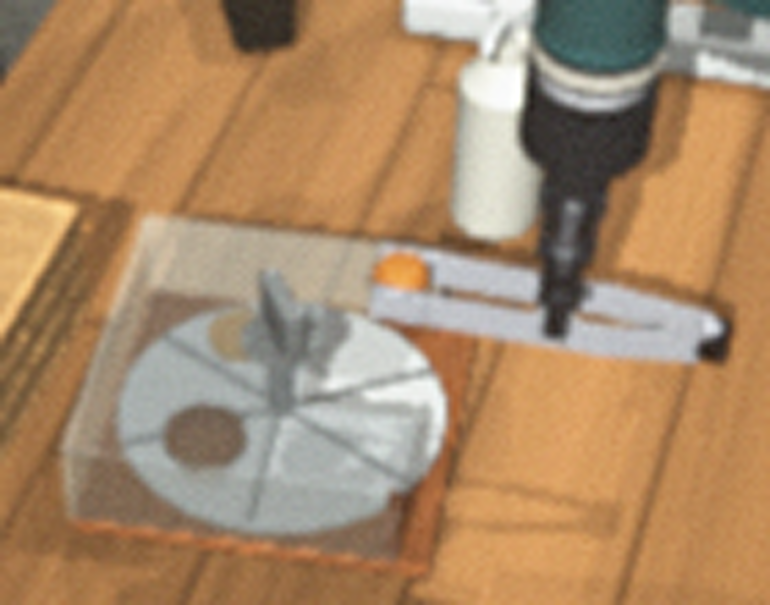

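```bash
python3 -c "
from h import *
print(tri([('sc19',205+366/5.5,180+430/5.5),('sd19',260+402/5.5,80+272/5.5)]))
s=env.get_state();print(np.abs(s['qd']).max(),s['grip_width'],s['clock'])
env.job_done()"
```

```text
(array([ 0.5772587 , -0.16887015,  0.14774316]), [0.0011, 0.0011])
0.0043428110066160595 0.03996341088122299 19.0
the job is handed in; nothing more can be done
```

I turned the tray one click clockwise, picked the roll up in the bare steel tongs, and handed the job in at 19.0 s with the roll held still above the tray. No verdict came back.

**Tray:** After I let go of the knob, its bar stood 60° from the notch, so the tray is clicked in at about -1.047 rad. The roll was then at the notch, within about 3 mm of the expected point. The muffin and biscuit had moved round with the tray and stayed on it.

**Roll:** It was held only between the tong tips, and the robot's fingers never touched it. The fingers stopped at 39 to 40 mm against a 32 mm command, so the roll was firmly clamped.

**Last checks:** The roll measured at about (0.577, -0.169, 0.148), with its underside roughly 100 mm above the tray floor. The arm was still, and the final pictures show the pocket empty. The pen and bottle looked undisturbed. The mug, dish and brush were last in view earlier and looked undisturbed then. Wrist forces stayed around 5 N or less in every reading.

**What disagreed:**
- **Tongs slipped:** they pivoted about 8° in the grip while being carried, leaving the tips about 5° up. I re-measured the tips from the pictures and corrected for this before picking up the roll.
- **Camera heights:** the cameras read heights about 3 mm low, and I allowed for this when lowering the tongs.

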